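Change the bottle in the slant cradle

ROBOT

A 6-joint arm with a two-finger parallel gripper is mounted at the origin on the work surface. World frame = base frame: x ahead of the robot, y to its left, z up, the work surface at z = 0. Lengths are in m, angles in degrees, forces in N, time in s.
With the tool pointing down it reaches from about 0.325 to 0.775 m from the base axis. Payload 5.5 kg.
Tool frame: the origin (TCP) lies where the fingers leave the gripper's body, on its centre line; the fingertips stand 80 mm ahead of it and the grasp point (between the pads) lies 61 mm ahead of it; z points along the fingers, y is the direction in which the jaws open and shut (so a half turn about z gives the same grasp; the last joint's range is limited). The gripper opens to 88 mm and grips with 3 to 60 N. Pads are 20 mm wide; open, the fingers measure 115 mm over their backs; the gripper's body (75 mm by 178 mm) begins 61 mm behind the grasp point.
Start: joints at [61.266, 5.22, 70.514, -0, 104.267, -3.249], TCP at [0.258, 0.542, 0.303] pointing down, gripper open.
Joint ranges: [-164.24, 164.24], [-49.07, 125.15], [9.68, 141.18], [-86.29, 266.29], [3.28, 154.24], [-151.56, 151.56]. Speed limits (degrees/s): [147.25, 147.25, 172.46, 180, 180, 180].

INTERFACE

Orientations are given as [roll, pitch, yaw] about the fixed x, y, z axes, in that order (R = Rz(yaw) Ry(pitch) Rx(roll)).
In Python, from plant import r gives the robot as it stands.
- The arm moves only by the tool arm_command, never from a script. Its argument "increments" is a list of rows, each a list of 4 numbers: the shift along the tool's x, y, z in mm, then the turn about the tool's z in rad. In form: [[dx, dy, dz, roll], ...]. A call has 1 to 10 rows; each row is the pose to reach, as a shift and turn from the pose commanded when the call began, along the tool's axes at that moment; what a row does not reach only later rows make up. A row lasts 1/10 s, in which the tool goes at most 50 mm and 8.59 degrees, less where a joint would pass 70% of its speed; a pose out of reach is approached as far as the arm can. A call with a gripper value outside its range is refused whole. "grip" is the gripper's target within -1 to 1 (shut at 1, half-way at 0, fully open at -1), set as the call begins (left out, the last holds). The fingers move at their own pace and stop on an object; the grip force is fixed at half the most. Time passes only in rows, so rows that repeat a pose let the fingers close. It gives the time, the measured TCP pose, the force and the opening at its end, in the units of the state.
- r.sense(): the state, without advancing time (a new reading comes with each control period).
- r.read_camera(name): name is "side" or "top"; returns a dict with "pixels" (400x640x3 uint8, red, green, blue), "fx", "fy", "cx", "cy" (pixels), "k1" (the pictures are not rectified: a ray, as slopes to the right and down, at radius r is drawn at 1 + k1 r^2 times it, then the intrinsics apply), "world_to_cam" (4x4, takes a point from world to camera coordinates). Camera axes: x right, y down, z forward; pixel columns grow to the right and rows downward; lengths in m; the calibration is good to about 2 mm. A picture is of the moment at which its call begins. There is no depth.
- r.job_done(): hands the job in, once; it reports no verdict.
The state is a dict: "time_s": time; "qpos": joint angles; "qd": joint speeds; "tau": joint torques, N m; "position": TCP position; "ee_rot": TCP orientation; "contact_force": force on the tool from outside, world axes, zero at the start; "moment": the same for the moment, N m; "finger_gap": finger opening in m.
Only numpy, scipy, OpenCV 4.12 (cv2) and the standard library are available. Lean on these libraries where they do the work, as an engineer would, in place of code of your own. Each camera call takes 0.05 s, during which the arm holds its last target. There are 200 camera calls.

TASK

The orange-capped culture bottle in the slant cradle is ready: lift it out and stand it upright in the empty yellow ring holder, right down on the holder's floor. Then take the blue-capped bottle out of its grey ring holder and lay it in the slant cradle in its place, along the two rails with its cap at the high end and its base close against the blue stop. Do not drop or knock over any bottle, and leave everything else where it is.

Things in the scene. Friction and masses are not known exactly. Their poses are not given: they have to be found in the camera images.
- bottle_orange: amber glass culture bottle, 44 mm diameter body 115 mm tall, paper label band, narrow shoulder and orange screw cap 33 mm diameter, 153 mm tall over all, about 0.2 kg; origin at the centre of its underside, z along its axis towards the cap. Starts lying in the slant cradle.
- bottle_blue: amber glass culture bottle, 44 mm diameter body 115 mm tall, paper label band, narrow shoulder and blue screw cap 33 mm diameter, 153 mm tall over all, about 0.2 kg; origin at the centre of its underside, z along its axis towards the cap. Starts standing in one of the two grey ring holders.
- bottle_blue_cap (a point): centre of the top of the blue cap, 153 mm from the bottle's origin along its z
- ring_yellow: ring holder, yellow: round foot 88 mm wide and 6 mm thick carrying a collar 61 mm outside, 53 mm inside, top 40 mm above the table; a bottle stands in it on the floor 6 mm above the table. Fixed to the bench. Origin on the ring's axis at table level, z up. Starts empty.
- ring_blue: ring holder, grey: round foot 88 mm wide and 6 mm thick carrying a collar 61 mm outside, 53 mm inside, top 40 mm above the table; a bottle stands in it on the floor 6 mm above the table. Fixed to the bench. Origin on the ring's axis at table level, z up. The one that holds the blue-capped bottle.
- ring_white: ring holder, grey: round foot 88 mm wide and 6 mm thick carrying a collar 61 mm outside, 53 mm inside, top 40 mm above the table; a bottle stands in it on the floor 6 mm above the table. Fixed to the bench. Origin on the ring's axis at table level, z up. The one that holds the white-capped bottle.
- cradle: slant cradle, fixed: white base plate 170 x 80 x 10 mm, two steel posts 40 mm wide, two steel rails (10 mm diameter, 116 mm long, 29 mm apart) rising at 25 degrees towards its +x, blue stop plate 44 mm wide at the low end. The rails stay within 20 mm either side of the middle, so fingers pass beside them. Origin under the middle of the base plate, z up.
- seat: the cradle's rails; this frame is that of a bottle properly laid there. Origin where the centre of its underside belongs: on the stop's face, 45 mm above the table, at x = -60 mm of the cradle. z along the rails to the high end (25 degrees above level), -x up and square to them, y level. Rail centres lie 22.8 mm under the bottle's axis; the stop reaches 12 mm above it.
- bottle_white: amber glass culture bottle, 44 mm diameter body 115 mm tall, paper label band, narrow shoulder and white screw cap 33 mm diameter, 153 mm tall over all, about 0.2 kg; origin at the centre of its underside, z along its axis towards the cap. Bystander, standing in the other grey ring holder; leave it.
- flask: bystander: clear conical flask, 76 mm wide, 120 mm tall; origin under its centre
- beaker: bystander: clear beaker, 72 mm wide, 90 mm tall; origin under its centre
- tip_box: bystander: blue and white pipette tip box, 120 x 85 x 63 mm; origin under its centre
- reagent_jar: bystander: white jar with red lid, 68 mm wide, 90 mm tall; origin under its centre
- notebook: bystander: violet notebook lying flat, 210 x 150 x 14 mm; origin under its centre
- wash_bottle: bystander: clear wash bottle with red top and spout, 60 mm wide, 165 mm tall; origin under its centre
Mind the look-alikes: they are no part of the job. What is shaped like the bottle_blue but green or red is not meant.

How it is judged:
By the outcome, as a careful person would: the job done as asked, in the order asked, and still so for the second after the job is handed in, with the robot touching nothing.
It also fails if it takes over 64 s, if anything falls off the work surface, if the arm or the gripper's body presses on something with over 40 N, if the wrist force passes 120 N, or if a joint passes its speed limit or range.

## Working session

There is one attempt and no reset: what is moved stays moved. The work goes in short steps, Python scripts to look and compute and a tool call to move; the robot and the scene stay as the last step left them, time stands still between calls to the robot, and variables do not carry over. Pictures are saved under pics/ and viewed, about 8 in all and at most 12, crops included, and the job is handed in when it is done.

Besides the shell and the picture viewer there is one more tool, called after "Call:" by a JSON object that holds its "method" and its "body", one argument or row to a line. arm_command: Moves the arm, as the interface text tells. Its arguments: {"type":"object","properties":{"increments":{"type":"array"},"grip":{"type":"number"}},"required":["increments"]}

```bash
ls; mkdir -p pics; python3 - <<'E'
from plant import r
import cv2,numpy as np
for n in("side","top"):
    c=r.read_camera(n); np.savez(n+"0.npz",**c); cv2.imwrite(f"pics/{n}0.png",c["pixels"][:,:,::-1])
    print(n,c["fx"],c["cx"],c["cy"],c["k1"],np.round(c["world_to_cam"],3).tolist())
print(r.sense())
E
```

```text
pics
side 448.73024823752075 319.8624210785291 197.52715093105078 -0.01541818792130727 [[-0.853, -0.523, 0.001, 0.445], [-0.401, 0.653, -0.643, 0.267], [0.336, -0.549, -0.766, 1.498], [0.0, 0.0, 0.0, 1.0]]
top 421.86148387939056 317.0513354974739 198.70149755820432 -0.05400706758215114 [[-0.011, -1.0, 0.018, 0.003], [-0.998, 0.01, -0.055, 0.516], [0.055, -0.018, -0.998, 1.303], [0.0, 0.0, 0.0, 1.0]]
{'time_s': 0.1, 'qpos': array([ 6.12668127e+01,  5.25986951e+00,  7.05731969e+01, -1.34075167e-03,
        1.04266980e+02, -3.25074852e+00]), 'qd': array([ 0.02190807, -0.0240362 , -0.18383416,  0.03050177, -0.00971149,
       -0.08999925]), 'tau': array([ 1.69885854e-03, -4.47855198e+01, -4.07571530e+01,  6.98389392e-02,
        2.83916347e-02, -1.43829216e-04]), 'position': array([0.25811029, 0.54151333, 0.30162617]), 'ee_rot': array([-1.79900041e+02, -4.37531807e-03,  1.54517228e+02]), 'contact_force': array([-0.42535948,  0.7782242 ,  0.04666441]), 'moment': array([ 0.0495781 , -0.01250912,  0.08274819]), 'finger_gap': 0.08767862576402304}
```

View pics/side0.png

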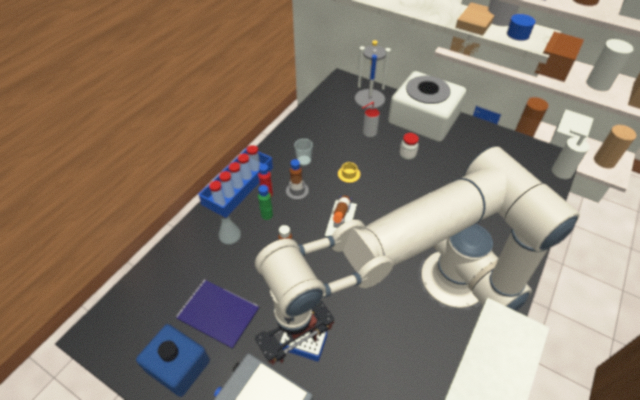

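View pics/top0.png

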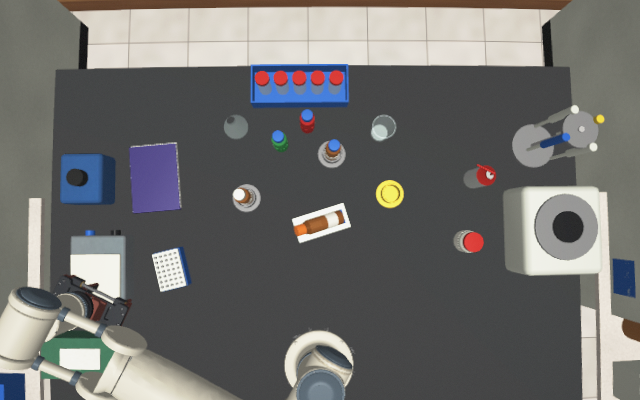

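The amber, blue-capped target is at top (332,150). Its look-alikes are the red body with blue cap (307,120), the green body with blue cap (279,140), and the white-capped amber bottle (244,197). The orange bottle lies in the cradle, cap at (300,230) and base near (345,215). The yellow ring is at (390,194). I'll check these in one crop and measure.

```bash
cat > h.py <<'E'
import numpy as np,cv2
def load(n): return dict(np.load(n))
def K(c): return np.array([[c["fx"],0,c["cx"]],[0,c["fy"],c["cy"]],[0,0,1.]],float), np.array([float(c["k1"]),0,0,0])
def ray(c,uv):
    k,d=K(c); p=cv2.undistortPoints(np.array([[uv]],float),k,d)[0,0]
    W=c["world_to_cam"];R,t=W[:3,:3],W[:3,3]
    v=R.T@np.r_[p,1]; return -R.T@t, v/np.linalg.norm(v)
def plane(c,uv,z):
    o,v=ray(c,uv); return o+v*(z-o[2])/v[2]
def tri(c1,u1,c2,u2):
    o1,a=ray(c1,u1);o2,b=ray(c2,u2)
    s=np.linalg.lstsq(np.c_[a,-b],o2-o1,rcond=None)[0]
    p,q=o1+s[0]*a,o2+s[1]*b; return (p+q)/2,np.linalg.norm(p-q)
def proj(c,P):
    k,d=K(c);W=c["world_to_cam"]
    return cv2.projectPoints(np.array([P],float),cv2.Rodrigues(W[:3,:3])[0],W[:3,3],k,d)[0][0,0]
def blobs(c,lo,hi,roi,amin=8):
    h=cv2.cvtColor(c["pixels"],cv2.COLOR_RGB2HSV); m=cv2.inRange(h,lo,hi)
    M=np.zeros_like(m);x0,y0,x1,y1=roi;M[y0:y1,x0:x1]=m[y0:y1,x0:x1]
    n,l,s,ce=cv2.connectedComponentsWithStats(M)
    return [(ce[i].round(1).tolist(),s[i].tolist()) for i in range(1,n) if s[i][4]>=amin],M
E
python3 - <<'E'
from h import *
t=load("top0.npz");s=load("side0.npz")
print("yel",blobs(t,(20,120,100),(35,255,255),(360,160,420,230))[0],blobs(s,(20,120,100),(35,255,255),(320,150,370,190))[0])
print("org",blobs(t,(5,180,150),(16,255,255),(280,200,360,250))[0],blobs(s,(3,170,150),(16,255,255),(320,190,360,235))[0])
print("blu",blobs(t,(100,120,60),(125,255,255),(265,105,360,170))[0],blobs(s,(100,120,60),(125,255,255),(255,150,310,220))[0])
b,M=blobs(t,(0,0,190),(180,60,255),(285,195,360,250)); print("white",b)
cn=max(cv2.findContours(M,0,2)[0],key=cv2.contourArea)
print(cv2.minAreaRect(cv2.findNonZero(M)))
b,M=blobs(t,(0,0,110),(180,60,255),(310,130,355,170));print("ringblue foot",b, cv2.minEnclosingCircle(cv2.findNonZero(M)))
a=cv2.resize(t["pixels"][100:260,220:420],None,fx=4,fy=4,interpolation=cv2.INTER_CUBIC)
cv2.imwrite("pics/c1.png",a[:600,:,::-1])
E
```

```text
yel [([389.3, 193.5], [376, 180, 28, 28, 630])] [([348.8, 172.4], [337, 162, 24, 21, 369])]
org [([300.5, 229.4], [295, 224, 12, 12, 104])] [([338.6, 213.9], [334, 204, 10, 18, 100])]
blu [([302.5, 105.7], [265, 105, 82, 3, 183]), ([306.8, 114.7], [302, 109, 11, 13, 113]), ([277.5, 135.8], [272, 130, 12, 13, 120]), ([333.8, 144.6], [329, 139, 11, 13, 112])] [([263.1, 165.4], [255, 152, 18, 35, 277]), ([294.5, 163.6], [290, 159, 10, 10, 74]), ([262.6, 190.0], [258, 185, 10, 11, 82])]
white [([323.7, 221.3], [292, 203, 59, 40, 836])]
((320.9306945800781, 222.3639678955078), (25.144468307495117, 54.35420608520508), 72.47443389892578)
ringblue foot [([330.6, 156.4], [318, 141, 28, 27, 387])] ((331.2525329589844, 153.65931701660156), 13.945391654968262)
```

View pics/c1.png

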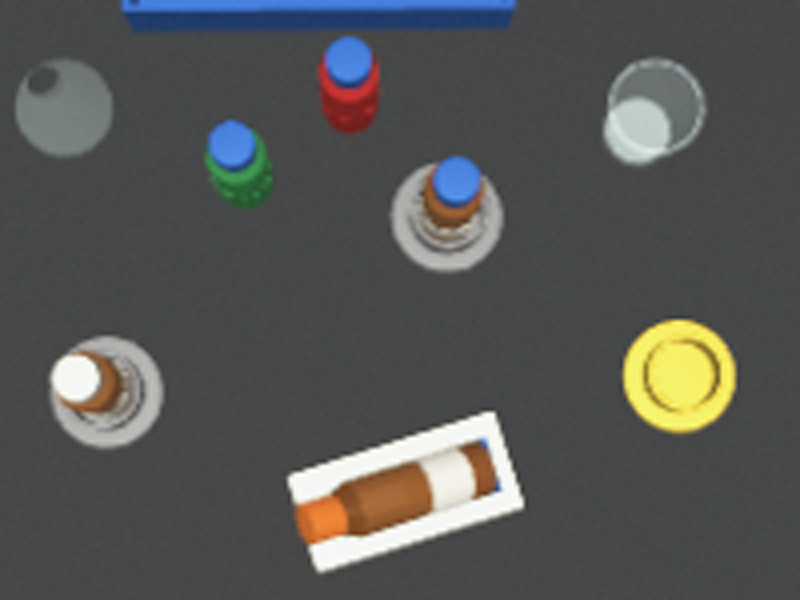

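```bash
python3 - <<'E'
from h import *
t=load("top0.npz");s=load("side0.npz")
f=lambda x,y:(220+(x+.5)/4-.5,100+(y+.5)/4-.5)
C=[plane(t,f(*p),.01)[:2] for p in((491,411),(288,475),(320,573),(524,505))]
C=np.array(C);print("corners",C.round(4).tolist(),[np.linalg.norm(C[i]-C[i-1]).round(4) for i in range(4)])
cen=C.mean(0);d=(C[1]+C[2]-C[0]-C[3])/2;yaw=np.degrees(np.arctan2(d[1],d[0]));u=d/np.linalg.norm(d)
print("cradle",cen.round(4),yaw,"u",u.round(3),"seat",(cen-.06*u).round(4))
print("yellow foot",plane(t,(389.3,193.5),.006),"side",plane(s,(348.8,172.4),.012),"bore",plane(t,f(680,375),.03),"foot",plane(t,f(680,377),.006))
print("blue foot",plane(t,f(447.5,217),.006))
print("white foot",plane(t,f(107,392),.006))
p,e=tri(t,(333.8,144.6),s,(294.5,163.6));print("bluecap",p,e, plane(t,(333.8,144.6),.155))
p,e=tri(t,(300.5,229.4),s,(338.6,213.9));print("orgcap",p,e)
e3=np.r_[u*np.cos(np.radians(25)),np.sin(np.radians(25))]
base=np.r_[cen-.06*u,.045]
for L in(.153,.14,.1): print(L,base+e3*L, proj(t,base+e3*L))
for n,uv,z in(("flask",f(64,107),.06),("green",(277.5,135.8),.15),("red",(306.8,114.7),.15),("beaker",f(655,107),.09)): print(n,plane(t,uv,z))
E
```

```text
corners [[0.5034, -0.0815], [0.4551, 0.0778], [0.3786, 0.0535], [0.4296, -0.1063]] [np.float64(0.0779), np.float64(0.1665), np.float64(0.0802), np.float64(0.1678)]
cradle [ 0.4417 -0.0141] 107.27913840949374 u [-0.297  0.955] seat [ 0.4595 -0.0714]
yellow foot [ 0.5300345  -0.23071196  0.006     ] side [ 0.52632545 -0.22804882  0.012     ] bore [ 0.52884371 -0.22714883  0.03      ] foot [ 0.52883772 -0.23171963  0.006     ]
blue foot [ 0.65749546 -0.0497108   0.006     ]
white foot [0.52167721 0.21928238 0.006     ]
bluecap [ 0.66101341 -0.04915481  0.14600358] 0.0006432214768432487 [ 0.65964582 -0.04846639  0.155     ]
orgcap [0.42060631 0.04724947 0.11483061] 0.003809410285475062
0.153 [0.41830752 0.06097738 0.10966059] [296.09563921 230.80326712]
0.14 [0.42180709 0.04972712 0.10416656] [300.03284867 229.50732406]
0.1 [0.43257502 0.01511091 0.08726183] [311.91648284 225.59419643]
flask [0.73592018 0.24379177 0.06      ]
green [0.68701666 0.10986291 0.15      ]
red [0.74685903 0.02661011 0.15      ]
beaker [ 0.72561626 -0.20139943  0.09      ]
```

Call:
{"method": "arm_command", "body": {
  "increments": [
    [-30, -30, 0, 0.08],
    [-70, -72, 0, 0.18],
    [-110, -114, 0, 0.28],
    [-150, -156, 0, 0.38],
    [-190, -198, 0, 0.48],
    [-230, -240, 0, 0.58],
    [-270, -282, 0, 0.68],
    [-310, -323, 0, 0.76],
    [-350, -364, 0, 0.824],
    [-382, -397, 0, 0.824]
  ],
  "grip": -1
}}

```text
time_s: 1.1
position: [0.4135, 0.0724, 0.3024]
ee_rot: [180.0, -0.0, 107.2]
contact_force: [0.8, 0.6, -0.2]
finger_gap: 0.0878
```

```bash
cat >> h.py <<'E'
def rel(st,P,yaw=None):
    """mm in tool axes and roll for the grasp point to reach P"""
    from scipy.spatial.transform import Rotation as Ro
    R=Ro.from_euler("xyz",st["ee_rot"],degrees=True).as_matrix()
    d=R.T@(np.array(P)+[0,0,.061]-st["position"])*1000
    roll=0 if yaw is None else np.radians((st["ee_rot"][2]-yaw+180)%360-180)
    return d.round(1),round(float(roll),3)
E
python3 - <<'E'
from h import *
from plant import r
s=r.sense();print(s["time_s"],s["position"],s["ee_rot"],s["finger_gap"],s["contact_force"]);print(rel(s,[.4318,.0177,.0885],107.3))
E
```

```text
1.1 [0.41346787 0.0723689  0.30243439] [ 1.79986510e+02 -1.89384391e-03  1.07208737e+02] 0.08778493264416007 [ 0.83647663  0.60462653 -0.15935909]
(array([-57.7,   1.3, 152.9]), -0.002)
```

Call:
{"method": "arm_command", "body": {
  "increments": [
    [0, 0, 0, 0],
    [0, 0, 0, 0],
    [0, 0, 0, 0],
    [0, 0, 0, 0]
  ]
}}

```text
time_s: 1.5
position: [0.4131, 0.0758, 0.3026]
ee_rot: [-180.0, -0.0, 107.5]
contact_force: [0.6, 0.1, 0.8]
finger_gap: 0.0876
```

```bash
python3 - <<'E'
from h import *
from plant import r
s=r.sense();print(s["position"]);print(rel(s,[.4318,.0177,.0885],107.3))
E
```

```text
[0.41314347 0.0757636  0.30257996]
(array([-61. ,   0.4, 153.1]), 0.003)
```

Call:
{"method": "arm_command", "body": {
  "increments": [
    [-30, 0, 10, 0],
    [-61, 0, 30, 0],
    [-61, 0, 60, 0],
    [-61, 0, 90, 0],
    [-61, 0, 115, 0],
    [-61, 0, 135, 0],
    [-61, 0, 148, 0],
    [-61, 0, 153, 0],
    [-61, 0, 153, 0],
    [-61, 0, 153, 0]
  ]
}}

```text
time_s: 2.5
position: [0.4321, 0.0164, 0.1508]
ee_rot: [179.9, 0.0, 107.3]
contact_force: [-0.5, 0.2, -0.6]
finger_gap: 0.0878
```

```bash
python3 - <<'E'
from h import *
from plant import r
s=r.sense();print(s["position"],s["contact_force"]);print(rel(s,[.4318,.0177,.0885],107.3))
E
```

```text
[0.43206884 0.01644949 0.15078077] [-0.46298048  0.22554756 -0.62503913]
(array([1.3, 0.1, 1.3]), 0.001)
```

Call:
{"method": "arm_command", "body": {
  "increments": [
    [0, 0, 0, 0],
    [0, 0, 0, 0],
    [0, 0, 0, 0],
    [0, 0, 0, 0],
    [0, 0, 0, 0],
    [0, 0, 0, 0],
    [0, 0, 0, 0],
    [0, 0, 0, 0]
  ],
  "grip": 0.1
}}

```text
time_s: 3.3
position: [0.4319, 0.0161, 0.1498]
ee_rot: [179.9, 0.0, 107.3]
contact_force: [2.7, 1.1, -1.1]
finger_gap: 0.0435
```

```bash
python3 - <<'E'
from h import *
from plant import r
s=r.sense();print(s["position"],s["contact_force"],s["moment"],s["finger_gap"])
E
```

```text
[0.43189128 0.01614502 0.14982046] [ 2.68900242  1.12276119 -1.13243276] [ 0.04863275 -0.32860796  0.01710495] 0.04347384782155661
```

Call:
{"method": "arm_command", "body": {
  "increments": [
    [0, 0, -5, 0],
    [0, 0, -12, 0],
    [0, 0, -25, 0],
    [0, 0, -45, 0],
    [0, 0, -70, 0],
    [0, 0, -95, 0],
    [0, 0, -115, 0],
    [0, 0, -125, 0],
    [0, 0, -125, 0],
    [0, 0, -125, 0]
  ]
}}

```text
time_s: 4.3
position: [0.4315, 0.0161, 0.274]
ee_rot: [-180.0, -0.0, 107.3]
contact_force: [-0.9, -0.4, -2.1]
finger_gap: 0.0432
```

```bash
cat > snap.py <<'E'
import sys
from h import *
from plant import r
def snap(tag,boxes,sc=4):
    s=r.sense();print(s["time_s"],s["position"],s["ee_rot"].round(2),s["finger_gap"].round(4),s["contact_force"].round(1),s["moment"].round(2))
    o=[]
    for n in("side","top"):
        c=r.read_camera(n);np.savez(f"{n}_{tag}.npz",**c)
        if n in boxes:
            x,y,w,h=boxes[n];o.append(cv2.resize(c["pixels"][y:y+h,x:x+w],None,fx=sc,fy=sc,interpolation=cv2.INTER_CUBIC))
    cv2.imwrite(f"pics/{tag}.png",np.hstack(o)[:,:,::-1]); return s
E
python3 - <<'E'
from snap import *
s=snap("lift1",{"side":(280,130,100,110),"top":(260,160,100,110)})
E
```

```text
Traceback (most recent call last):
  File "snap.py", line 5, in snap
    s=r.sense();print(s["time_s"],s["position"],s["ee_rot"].round(2),s["finger_gap"].round(4),s["contact_force"].round(1),s["moment"].round(2))
                                                                     ^^^^^^^^^^^^^^^^^^^^^
AttributeError: 'float' object has no attribute 'round'
```

```bash
sed -i 's/s\["finger_gap"\].round(4)/round(s["finger_gap"],4)/' snap.py
python3 - <<'E'
from snap import *
s=snap("lift1",{"side":(280,130,100,110),"top":(260,160,100,110)})
E
```

```text
4.3 [0.431497   0.01609318 0.27404   ] [-1.7995e+02 -1.0000e-02  1.0730e+02] 0.0432 [-0.9 -0.4 -2.1] [-0.01  0.08 -0.02]
```

View pics/lift1.png

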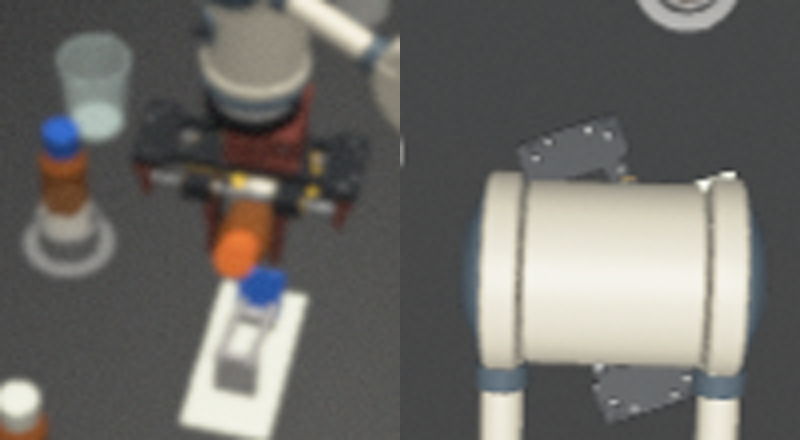

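Call:
{"method": "arm_command", "body": {
  "increments": [
    [-25, -18, 0, 0],
    [-55, -38, 0, 0],
    [-85, -58, 0, 0],
    [-115, -79, 0, 0],
    [-143, -98, 0, 0],
    [-143, -98, 0, 0],
    [-143, -98, 0, 0],
    [-143, -98, 0, 0]
  ]
}}

```text
time_s: 5.2
position: [0.3807, -0.1488, 0.2741]
ee_rot: [-180.0, -0.1, 107.3]
contact_force: [0.0, -0.0, -1.4]
finger_gap: 0.0435
```

Call:
{"method": "arm_command", "body": {
  "increments": [
    [0, 0, 15, 0],
    [0, 0, 35, 0],
    [0, 0, 60, 0],
    [0, 0, 85, 0],
    [0, 0, 100, 0],
    [0, 0, 105, 0],
    [0, 0, 105, 0],
    [0, 0, 105, 0]
  ]
}}

```text
time_s: 6.0
position: [0.381, -0.1496, 0.1707]
ee_rot: [179.9, 0.1, 107.3]
contact_force: [0.1, 0.2, -1.7]
finger_gap: 0.0437
```

```bash
cat >> snap.py <<'E'
def tilt(s,cap,Lg,hue):
    """side-view cap centroid (cap middle at Lcap 0.140) -> angle above level, and mismatch of its distance"""
    from scipy.spatial.transform import Rotation as Ro
    c=r.read_camera("side"); G=s["position"]-[0,0,.061]; 
    R=Ro.from_euler("xyz",s["ee_rot"],degrees=True).as_matrix();x=R[:,0];y=R[:,1]
    g=proj(c,G).astype(int)
    b,M=blobs(c,*hue,(max(g[0]-50,0),max(g[1]-50,0),g[0]+50,g[1]+50))
    print("blobs",b)
    if not b: return
    uv=max(b,key=lambda q:q[1][4])[0]
    a=np.arange(-10,125,1.);best=[np.hypot(*(proj(c,G+(cap-Lg)*(np.cos(np.radians(q))*x+np.array([0,0,np.sin(np.radians(q))])))-uv)) for q in a]
    i=int(np.argmin(best));print("tilt",a[i],"px err",best[i].round(2))
ORG=((3,170,130),(16,255,255));BLU=((100,120,60),(125,255,255))
E
python3 - <<'E'
from snap import *
s=snap("low1",{"side":(280,100,200,150)});tilt(s,.14,.101,ORG)
E
```

```text
6.0 [ 0.38102999 -0.14960568  0.17073514] [1.7993e+02 7.0000e-02 1.0732e+02] 0.0437 [ 0.1  0.2 -1.7] [ 0.02  0.05 -0.02]
blobs [([374.4, 184.7], [369, 177, 11, 16, 125])]
tilt 37.0 px err 0.6
```

View pics/low1.png

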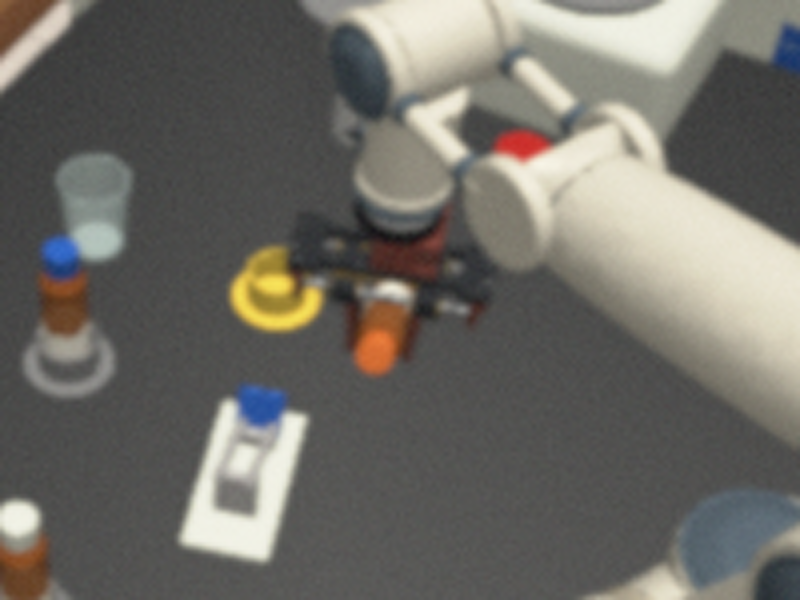

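Call:
{"method": "arm_command", "body": {
  "increments": [
    [0, 0, 0, 0],
    [0, 0, 0, 0],
    [0, 0, 0, 0]
  ],
  "grip": 0.04
}}

```text
time_s: 6.45
position: [0.3807, -0.1496, 0.1698]
ee_rot: [180.0, 0.0, 107.3]
contact_force: [-1.4, 0.0, -2.1]
finger_gap: 0.0434
```

```bash
python3 - <<'E'
from snap import *
s=r.sense();print(s["finger_gap"],s["contact_force"]);tilt(s,.14,.101,ORG)
E
```

```text
0.043397564409401526 [-1.35481372  0.00260449 -2.11926089]
blobs [([374.6, 184.9], [369, 177, 11, 16, 125])]
tilt 37.0 px err 0.72
```

Call:
{"method": "arm_command", "body": {
  "increments": [
    [0, 0, 0, 0],
    [0, 0, 0, 0]
  ],
  "grip": 0.02
}}

```text
time_s: 6.7
position: [0.3806, -0.1496, 0.1696]
ee_rot: [-180.0, -0.0, 107.3]
contact_force: [-0.6, 0.1, -1.2]
finger_gap: 0.0432
```

```bash
python3 - <<'E'
from snap import *
s=r.sense();print(s["finger_gap"],s["contact_force"]);tilt(s,.14,.101,ORG)
E
```

```text
0.043227342460306836 [-0.55526901  0.10491457 -1.24718135]
blobs [([374.5, 184.9], [369, 177, 11, 16, 124])]
tilt 37.0 px err 0.61
```

Call:
{"method": "arm_command", "body": {
  "increments": [
    [0, 0, 0, 0],
    [0, 0, 0, 0]
  ],
  "grip": 0.012
}}

```text
time_s: 6.95
position: [0.3806, -0.1496, 0.1696]
ee_rot: [-180.0, -0.0, 107.3]
contact_force: [-0.8, 0.5, -2.4]
finger_gap: 0.0436
```

```bash
python3 - <<'E'
from snap import *
s=r.sense();print(s["finger_gap"],s["contact_force"]);tilt(s,.14,.101,ORG)
E
```

```text
0.04361350201009913 [-0.83159107  0.48643263 -2.35757676]
blobs [([374.6, 184.7], [369, 177, 11, 16, 129])]
tilt 38.0 px err 0.68
```

Call:
{"method": "arm_command", "body": {
  "increments": [
    [0, 0, 0, 0],
    [0, 0, 0, 0]
  ],
  "grip": 0.007
}}

```text
time_s: 7.2
position: [0.3806, -0.1496, 0.1696]
ee_rot: [-180.0, -0.0, 107.3]
contact_force: [-0.2, -0.1, -2.5]
finger_gap: 0.0439
```

```bash
python3 - <<'E'
from snap import *
s=r.sense();print(s["finger_gap"],s["contact_force"]);tilt(s,.14,.101,ORG)
E
```

```text
0.04388415397034723 [-0.21463456 -0.12082473 -2.45605127]
blobs [([374.6, 184.9], [369, 177, 11, 16, 124])]
tilt 37.0 px err 0.71
```

Call:
{"method": "arm_command", "body": {
  "increments": [
    [0, 0, -15, 0],
    [0, 0, -40, 0],
    [0, 0, -70, 0],
    [20, 6, -95, 0],
    [50, 17, -110, 0],
    [85, 28, -110, 0],
    [120, 40, -110, 0],
    [155, 52, -110, 0],
    [190, 64, -110, 0],
    [225, 75, -110, 0]
  ],
  "grip": 0.3
}}

```text
time_s: 8.25
position: [0.385, 0.0891, 0.2812]
ee_rot: [179.9, 0.0, 107.3]
contact_force: [0.8, -0.2, -2.0]
finger_gap: 0.0436
```

Call:
{"method": "arm_command", "body": {
  "increments": [
    [30, 10, 0, 0],
    [55, 18, 0, 0],
    [71, 23.5, 0, 0],
    [71, 23.5, 0, 0],
    [71, 23.5, 0, 0]
  ]
}}

```text
time_s: 8.75
position: [0.3866, 0.1622, 0.2804]
ee_rot: [180.0, 0.0, 107.4]
contact_force: [-1.5, -0.1, -1.5]
finger_gap: 0.0432
```

```bash
python3 - <<'E'
from snap import *
s=r.sense();print(s["position"],s["finger_gap"],s["contact_force"]);print(rel(s,[.3867,.1626,.082],107.3))
tilt(s,.147,.101,ORG)
E
```

```text
[0.38660381 0.16220418 0.2804343 ] 0.04316156928783682 [-1.51677531 -0.14906667 -1.49365698]
(array([4.000e-01, 1.000e-01, 1.374e+02]), 0.001)
blobs [([328.2, 226.2], [322, 218, 14, 18, 170]), ([285.0, 239.6], [281, 238, 9, 4, 19])]
tilt 40.0 px err 0.87
```

Call:
{"method": "arm_command", "body": {
  "increments": [
    [0, 0, 20, 0],
    [0, 0, 50, 0],
    [0, 0, 80, 0],
    [0, 0, 105, 0],
    [0, 0, 125, 0],
    [0, 0, 135, 0],
    [0, 0, 137, 0],
    [0, 0, 137, 0],
    [0, 0, 137, 0]
  ]
}}

```text
time_s: 9.7
position: [0.3872, 0.1623, 0.1441]
ee_rot: [179.9, 0.0, 107.3]
contact_force: [-0.1, 0.1, -1.4]
finger_gap: 0.0432
```

```bash
python3 - <<'E'
from snap import *
s=snap("post",{"side":(270,150,100,120),"top":(240,150,100,120)})
E
```

```text
9.7 [0.38722756 0.16231338 0.14411842] [179.87   0.   107.28] 0.0432 [-0.1  0.1 -1.4] [0.   0.08 0.02]
```

View pics/post.png

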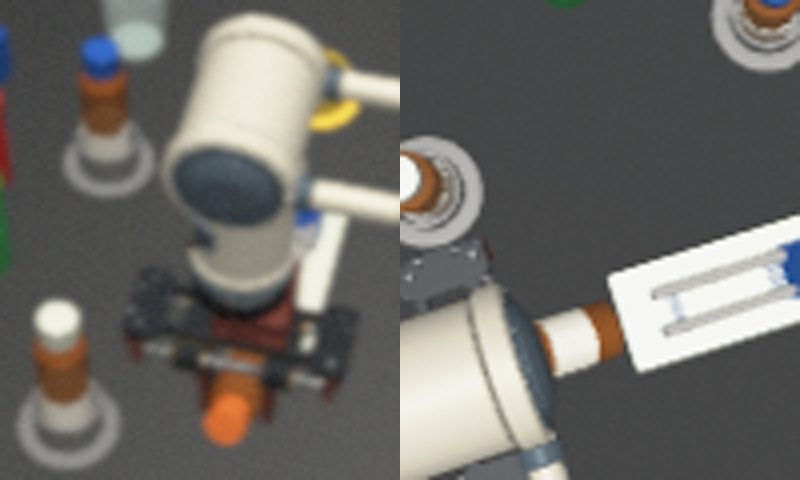

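```bash
python3 - <<'E'
from h import *
t=load("top_post.npz")
u=np.array([-.2974,.9548]);c=np.array([.4417,-.0141]);n=np.array([.9548,.2974])
g=lambda x,y:(240+(x-400+.5)/4-.5,150+(y+.5)/4-.5)
for nm,p,z in(("railA",(655,293),.075),("railB",(667,331),.075),("postA",(678,305),.065),("base rim top",(620,328),.06),("base edgeN",(612,304),.045),("base edgeS",(622,356),.045)):
    w=plane(t,g(*p),z)[:2]-c;print(nm,(w@u).round(4),(w@n).round(4))
E
```

```text
railA 0.0522 0.0153
railB 0.0524 -0.0142
postA 0.0387 0.0015
base rim top 0.0854 -0.0015
base edgeN 0.0862 0.0175
base edgeS 0.0911 -0.0223
```

The top crop shows the rail ends at crop (655,293) and (667,331), overhanging the post. The bottle base is just clear of the plate, and the tilt is still about 25°. I'll slide the base under the rail ends and use them as a fulcrum to turn the bottle upright in the grip.

Call:
{"method": "arm_command", "body": {
  "increments": [
    [-10, 0, 0, 0],
    [-20, 0, 0, 0],
    [-30, 0, 0, 0],
    [-36, 0, 0, 0],
    [-41, 0, 0, 0],
    [-41, 0, 0, 0],
    [-41, 0, 0, 0]
  ]
}}

```text
time_s: 10.5
position: [0.3984, 0.1242, 0.1429]
ee_rot: [180.0, -0.2, 107.3]
contact_force: [-2.9, 6.3, 0.5]
finger_gap: 0.0433
```

Call:
{"method": "arm_command", "body": {
  "increments": [
    [0, 0, -5, 0],
    [0, 0, -10, 0],
    [-2, 0, -15, 0],
    [-4, 0, -20, 0],
    [-6, 0, -25, 0],
    [-10, 0, -33, 0],
    [-14, 0, -40, 0],
    [-14, 0, -40, 0]
  ]
}}

```text
time_s: 11.3
position: [0.4033, 0.1094, 0.184]
ee_rot: [179.9, 0.0, 107.3]
contact_force: [-0.6, 1.0, -2.3]
finger_gap: 0.0433
```

```bash
python3 - <<'E'
from snap import *
s=snap("piv",{"side":(270,130,100,120),"top":(240,150,100,120)});tilt(s,.147,.101,ORG)
E
```

```text
11.3 [0.40332957 0.10943857 0.18402349] [179.92   0.   107.26] 0.0433 [-0.6  1.  -2.3] [ 0.25  0.21 -0.09]
blobs [([332.3, 228.9], [326, 224, 13, 12, 108]), ([285.6, 239.5], [283, 238, 7, 4, 15])]
tilt 47.0 px err 1.1
```

View pics/piv.png

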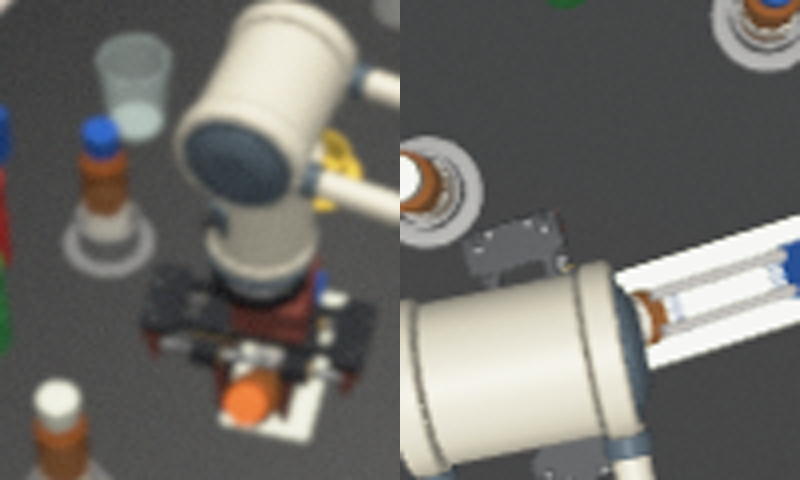

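Call:
{"method": "arm_command", "body": {
  "increments": [
    [-5, 0, -6, 0],
    [-10, 0, -12, 0],
    [-16, 0, -18, 0],
    [-23, 0, -23, 0],
    [-30, 0, -27, 0],
    [-37, 0, -31, 0],
    [-45, 0, -34, 0],
    [-53, 0, -37, 0],
    [-61, 0, -39, 0],
    [-61, 0, -39, 0]
  ]
}}

```text
time_s: 12.45
position: [0.4215, 0.0505, 0.222]
ee_rot: [180.0, 0.1, 107.2]
contact_force: [0.7, 0.8, -2.5]
finger_gap: 0.0417
```

```bash
python3 - <<'E'
from snap import *
s=snap("piv2",{"side":(270,130,100,120),"top":(240,150,100,120)});tilt(s,.147,.101,ORG)
E
```

```text
12.45 [0.42150072 0.05046378 0.22195794] [1.7998e+02 6.0000e-02 1.0722e+02] 0.0417 [ 0.7  0.8 -2.5] [0.34 0.06 0.03]
blobs [([295.9, 171.7], [293, 171, 7, 3, 12]), ([336.8, 205.4], [332, 199, 11, 14, 117])]
tilt 53.0 px err 0.64
```

View pics/piv2.png

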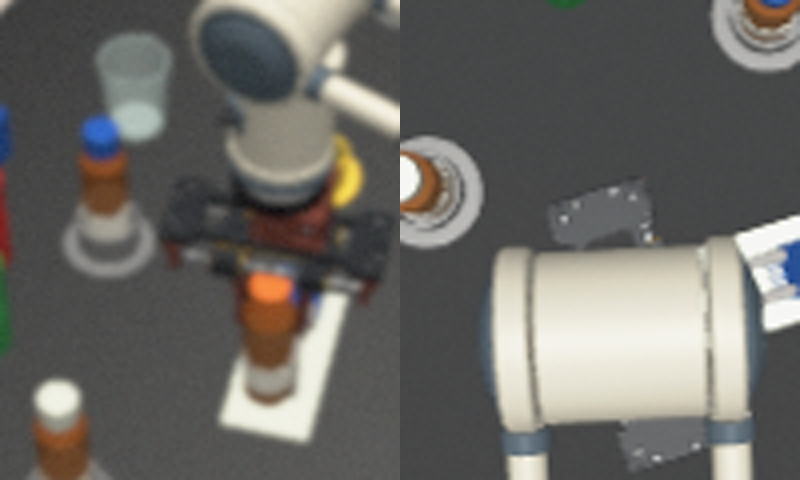

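```bash
python3 - <<'E'
from h import *
s=load("side_piv2.npz");G=np.array([.4215,.0505,.161])
u=np.array([-.2974,.9548,0]);n=np.array([.9548,.2974,0]);c=np.array([.4417,-.0141,0])
print("G u,n",(G-c)@u,(G-c)@n)
for nm,p in(("captop",(336.9,201.2)),("capbottom",(337,207.5)),("label top",(336.8,220.5)),("labelbot",(336.8,227)),("base",(336.8,230))):
    o,v=ray(s,p);k=((G-o)@n)/(v@n);w=o+v*k;print(nm,((w-c)@u).round(4),w[2].round(4))
for L in(0,.06,.101,.153):
  for th in(60,75,90,100):
    P=G+(L-.101)*(np.cos(np.radians(th))*u+[0,0,np.sin(np.radians(th))]);print(L,th,proj(s,P).round(1),end=" ")
  print()
E
```

```text
G u,n 0.06768756000000001 -7.491999999999413e-05
captop 0.0868 0.2076
capbottom 0.0798 0.167
label top 0.072 0.0861
labelbot 0.0659 0.0404
base 0.063 0.0184
0 60 [340.1 210.7] 0 75 [338.5 217.7] 0 90 [336.9 224.1] 0 100 [335.7 227.7] 
0.06 60 [338.8 207.9] 0.06 75 [338.1 210.8] 0.06 90 [337.4 213.5] 0.06 100 [336.9 215. ] 
0.101 60 [337.8 205.9] 0.101 75 [337.8 205.9] 0.101 90 [337.8 205.9] 0.101 100 [337.8 205.9] 
0.153 60 [336.4 203.1] 0.153 75 [337.3 199.2] 0.153 90 [338.3 195.7] 0.153 100 [338.9 193.8]
```

Call:
{"method": "arm_command", "body": {
  "increments": [
    [4, 0, 0, 0],
    [10, 0, 0, 0],
    [18, 0, 0, 0],
    [26, 0, 0, 0],
    [34, 0, 0, 0],
    [42, 0, 0, 0],
    [50, 0, 0, 0],
    [58, 0, 0, 0],
    [66, 0, 0, 0],
    [72, 0, 0, 0]
  ]
}}

```text
time_s: 13.6
position: [0.3994, 0.121, 0.2216]
ee_rot: [-180.0, -0.0, 107.3]
contact_force: [0.1, -0.0, -1.1]
finger_gap: 0.0416
```

```bash
python3 - <<'E'
from snap import *
s=snap("out",{"side":(250,130,120,130),"top":(240,150,80,130)})
c=load("side_out.npz");c0=load("side0.npz")
b=blobs(c0,*BLU,(280,150,310,180))[0][0][0];P=np.array([.6585,-.0495,.006])
off=[b[i]-proj(c0,P+[0,0,.14])[i] for i in(0,1)];print("blue cap bias px",off)
G=s["position"]-[0,0,.061];g=proj(c,G)
o=max(blobs(c,*ORG,(int(g[0])-40,int(g[1])-50,int(g[0])+40,int(g[1])+50))[0],key=lambda q:q[1][4]);print(o)
for Lg in(.1,.11,.12,.13,.14): print(Lg,[ (proj(c,G+(.14-Lg)*np.array([-.2974*np.cos(q),.9548*np.cos(q),np.sin(q)]))+off).round(1).tolist() for q in np.radians([75,90,105])])
E
```

```text
13.6 [0.39944185 0.12103191 0.22163621] [-180.     -0.    107.32] 0.0416 [ 0.1 -0.  -1.1] [-0.02  0.03 -0.07]
blue cap bias px [np.float64(-0.5398434913241772), np.float64(-0.18971527835273605)]
([331.6, 223.3], [326, 217, 12, 14, 125])
0.1 [[331.7, 218.3], [332.5, 215.5], [333.2, 213.2]]
0.11 [[331.8, 219.5], [332.4, 217.4], [332.9, 215.7]]
0.12 [[331.9, 220.7], [332.3, 219.3], [332.7, 218.2]]
0.13 [[332.1, 221.9], [332.2, 221.2], [332.4, 220.6]]
0.14 [[332.2, 223.1], [332.2, 223.1], [332.2, 223.1]]
```

View pics/out.png

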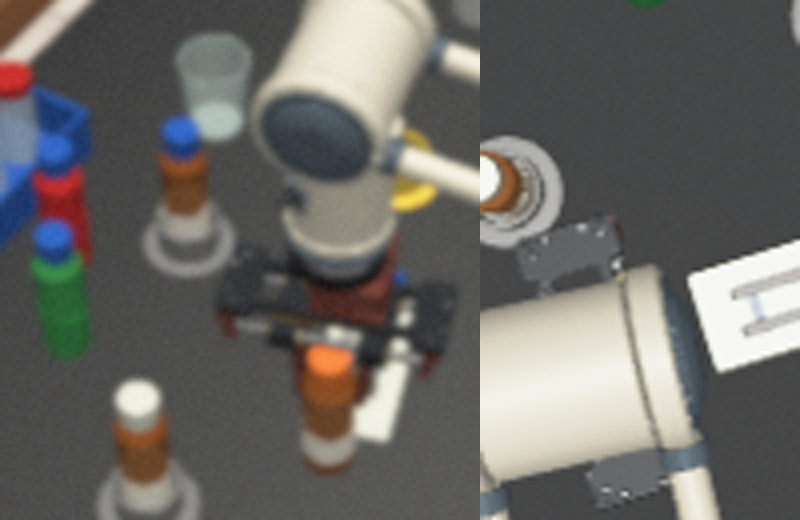

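Call:
{"method": "arm_command", "body": {
  "increments": [
    [0, 0, 4, 0],
    [0, 0, 8, 0],
    [0, 0, 12, 0],
    [0, 0, 15, 0],
    [0, 0, 18, 0],
    [0, 0, 18, 0]
  ]
}}

```text
time_s: 14.3
position: [0.3995, 0.1202, 0.203]
ee_rot: [-179.9, -0.0, 107.3]
contact_force: [-0.2, 0.3, -2.5]
finger_gap: 0.0418
```

Call:
{"method": "arm_command", "body": {
  "increments": [
    [0, 0, 2, 0],
    [0, 0, 4, 0],
    [0, 0, 6, 0],
    [0, 0, 6, 0]
  ]
}}

```text
time_s: 14.7
position: [0.3996, 0.1203, 0.1973]
ee_rot: [-180.0, -0.0, 107.3]
contact_force: [0.0, 0.2, -2.1]
finger_gap: 0.0419
```

Call:
{"method": "arm_command", "body": {
  "increments": [
    [0, 0, 2, 0],
    [0, 0, 4, 0],
    [0, 0, 6, 0],
    [0, 0, 6, 0]
  ]
}}

```text
time_s: 15.1
position: [0.3995, 0.1203, 0.1912]
ee_rot: [-180.0, -0.0, 107.3]
contact_force: [0.0, 0.1, -1.8]
finger_gap: 0.0418
```

Call:
{"method": "arm_command", "body": {
  "increments": [
    [0, 0, 2, 0],
    [0, 0, 4, 0],
    [0, 0, 4, 0]
  ]
}}

```text
time_s: 15.4
position: [0.3996, 0.1203, 0.1872]
ee_rot: [-180.0, -0.0, 107.3]
contact_force: [-1.4, -0.1, -2.2]
finger_gap: 0.0418
```

Call:
{"method": "arm_command", "body": {
  "increments": [
    [0, 0, 2, 0],
    [0, 0, 4, 0],
    [0, 0, 4, 0]
  ]
}}

```text
time_s: 15.7
position: [0.3995, 0.1203, 0.1832]
ee_rot: [-180.0, -0.0, 107.3]
contact_force: [-0.0, 0.1, -1.2]
finger_gap: 0.0413
```

Call:
{"method": "arm_command", "body": {
  "increments": [
    [0, 0, 2, 0],
    [0, 0, 4, 0],
    [0, 0, 4, 0]
  ]
}}

```text
time_s: 16.0
position: [0.3995, 0.1203, 0.1792]
ee_rot: [-180.0, -0.0, 107.3]
contact_force: [-0.3, -0.5, -0.8]
finger_gap: 0.0418
```

Call:
{"method": "arm_command", "body": {
  "increments": [
    [0, 0, 2, 0],
    [0, 0, 3, 0],
    [0, 0, 3, 0]
  ]
}}

```text
time_s: 16.3
position: [0.3996, 0.1203, 0.1764]
ee_rot: [-180.0, -0.0, 107.3]
contact_force: [-0.1, -0.4, -1.8]
finger_gap: 0.0417
```

Call:
{"method": "arm_command", "body": {
  "increments": [
    [0, 0, 2, 0],
    [0, 0, 3, 0],
    [0, 0, 3, 0]
  ]
}}

```text
time_s: 16.6
position: [0.3996, 0.1203, 0.1734]
ee_rot: [-180.0, -0.0, 107.3]
contact_force: [-0.6, 0.5, -2.8]
finger_gap: 0.0416
```

```bash
python3 - <<'E'
from plant import r
for i in range(3):
    s=r.sense();print(s["contact_force"].round(2),s["moment"].round(2));r.read_camera("side")
E
```

```text
[-0.63  0.46 -2.84] [-0.14  0.03  0.01]
[-0.26 -0.16 -2.03] [-0.    0.01  0.01]
[-0.66  0.17 -0.89] [-0.1  -0.   -0.03]
```

Call:
{"method": "arm_command", "body": {
  "increments": [
    [0, 0, 2, 0],
    [0, 0, 4, 0],
    [0, 0, 4, 0]
  ]
}}

```text
time_s: 17.05
position: [0.3995, 0.1203, 0.1692]
ee_rot: [-180.0, -0.0, 107.3]
contact_force: [0.5, -0.2, -2.0]
finger_gap: 0.0419
```

Call:
{"method": "arm_command", "body": {
  "increments": [
    [0, 0, 2, 0],
    [0, 0, 3, 0],
    [0, 0, 3, 0]
  ]
}}

```text
time_s: 17.35
position: [0.3996, 0.1203, 0.1664]
ee_rot: [-180.0, -0.0, 107.3]
contact_force: [-0.3, -0.0, -1.5]
finger_gap: 0.0421
```

Call:
{"method": "arm_command", "body": {
  "increments": [
    [0, 0, 2, 0],
    [0, 0, 3, 0],
    [0, 0, 3, 0]
  ]
}}

```text
time_s: 17.65
position: [0.3997, 0.1203, 0.1636]
ee_rot: [180.0, 0.0, 107.3]
contact_force: [0.6, -0.3, -1.4]
finger_gap: 0.0422
```

Call:
{"method": "arm_command", "body": {
  "increments": [
    [0, 0, 2, 0],
    [0, 0, 3, 0],
    [0, 0, 3, 0]
  ]
}}

```text
time_s: 17.95
position: [0.4001, 0.12, 0.1632]
ee_rot: [179.9, 0.1, 107.3]
contact_force: [-3.9, -3.6, 11.3]
finger_gap: 0.042
```

Call:
{"method": "arm_command", "body": {
  "increments": [
    [0, 0, 2, 0],
    [0, 0, 3, 0],
    [0, 0, 3, 0]
  ]
}}

```text
time_s: 18.25
position: [0.4007, 0.1197, 0.1628]
ee_rot: [179.7, 0.2, 107.3]
contact_force: [-6.7, -6.3, 24.1]
finger_gap: 0.0419
```

```bash
python3 - <<'E'
from snap import *
s=snap("dn",{"side":(280,170,80,110),"top":(230,170,110,110)});s=r.sense();print(s["contact_force"])
E
```

```text
18.25 [0.40065568 0.11968431 0.16279055] [1.7973e+02 1.5000e-01 1.0729e+02] 0.0419 [-6.7 -6.3 24.1] [-1.04  1.85  0.18]
[-7.02952275 -5.50780803 23.65823214]
```

View pics/dn.png

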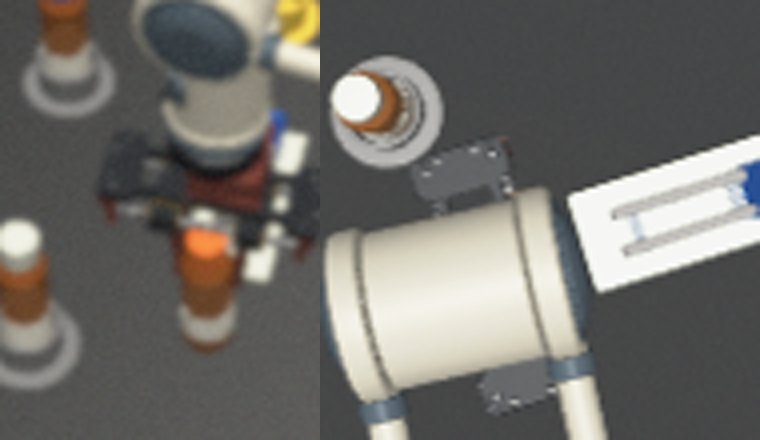

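Call:
{"method": "arm_command", "body": {
  "increments": [
    [0, 0, -3, 0],
    [0, 0, -5, 0],
    [0, 0, -5, 0]
  ]
}}

```text
time_s: 18.65
position: [0.4, 0.1203, 0.1632]
ee_rot: [179.9, 0.0, 107.3]
contact_force: [0.4, -0.7, 5.0]
finger_gap: 0.0416
```

Call:
{"method": "arm_command", "body": {
  "increments": [
    [0, 0, 0, 0],
    [0, 0, 0, 0],
    [0, 0, 0, 0],
    [0, 0, 0, 0],
    [0, 0, 0, 0]
  ],
  "grip": -0.35
}}

```text
time_s: 19.15
position: [0.3996, 0.1203, 0.1624]
ee_rot: [-180.0, -0.0, 107.3]
contact_force: [0.8, 0.2, 0.5]
finger_gap: 0.0596
```

```bash
python3 - <<'E'
from snap import *
s=snap("rel",{"side":(280,170,80,110),"top":(230,170,110,110)})
c=load("side_rel.npz");c0=load("side0.npz")
b=blobs(c0,*BLU,(280,150,310,180))[0][0][0];P=np.array([.6585,-.0495,.006])
off=np.array(b)-proj(c0,P+[0,0,.14])
G=s["position"]-[0,0,.061];g=proj(c,G).astype(int)
o=max(blobs(c,*ORG,(g[0]-40,g[1]-50,g[0]+40,g[1]+50))[0],key=lambda q:q[1][4])[0]
p=plane(c,np.array(o)-off,.14);print(o,p,"in tool x,y",(p-G)[:2]@[-.2974,.9548],(p-G)[:2]@[.9548,.2974])
E
```

```text
19.15 [0.39958716 0.12033512 0.16238049] [-179.97   -0.    107.31] 0.0596 [0.8 0.2 0.5] [-0.04  0.    0.  ]
[332.1, 233.6] [0.38566903 0.14396362 0.14      ] in tool x,y 0.02669973597018241 -0.0062619123682356856
```

```bash
python3 - <<'E'
from h import *
c=load("side_rel.npz");t=load("top_rel.npz")
h=cv2.cvtColor(c["pixels"],cv2.COLOR_RGB2HSV)
m=cv2.inRange(h,(3,120,50),(16,255,255));col=[(v,int(m[v,325:340].sum()/255)) for v in range(225,262)];print(col)
for v in range(248,260): print(v,c["pixels"][v,331].tolist(),end=" ")
G=np.array([.3996,.1203,0])
for v in(255.5,256.5,257.5):
    p=plane(c,(331.8,v),0);d=p-plane(c,(331.8,v-30),0);
    o,_=ray(c,(331.8,v));a=(o-p)[:2];a/=np.linalg.norm(a);q=p[:2]-.022*a
    print(v,q,(q-G[:2])@[-.2974,.9548],(q-G[:2])@[.9548,.2974])
E
```

```text
[(225, 6), (226, 3), (227, 0), (228, 7), (229, 9), (230, 9), (231, 9), (232, 10), (233, 11), (234, 11), (235, 11), (236, 11), (237, 11), (238, 11), (239, 11), (240, 11), (241, 11), (242, 11), (243, 10), (244, 9), (245, 9), (246, 7), (247, 5), (248, 0), (249, 0), (250, 0), (251, 0), (252, 0), (253, 0), (254, 0), (255, 0), (256, 6), (257, 0), (258, 0), (259, 0), (260, 0), (261, 0)]
248 [133, 109, 89] 249 [161, 149, 134] 250 [169, 163, 150] 251 [168, 163, 150] 252 [168, 164, 152] 253 [169, 165, 151] 254 [152, 145, 131] 255 [122, 102, 89] 256 [96, 67, 46] 257 [93, 68, 50] 258 [87, 76, 68] 259 [87, 83, 80] 255.5 [0.39984748 0.11800459] -0.0022652629569867903 -0.0004463583601146472
256.5 [0.39777377 0.12151304] 0.0017013275243817105 -0.0013829248024960577
257.5 [0.39570696 0.12500974] 0.005654654945149824 -0.0023164010312624107
```

```bash
python3 - <<'E'
from h import *
c=load("side_rel.npz")
u=np.array([-.2974,.9548,0]);G=np.array([.3996,.1203,0])
o,_=ray(c,(331,240));
for a in(0,8,12,17,22):
    B=G+a/1000*u;d=(o-B)*[1,1,0];d/=np.linalg.norm(d)
    print(a,"captop far",proj(c,B-d*.0165+[0,0,.153])[1].round(1),"near",proj(c,B+d*.0165+[0,0,.153])[1].round(1),"base near",proj(c,B+d*.022)[1].round(1),"label",proj(c,B+d*.022+[0,0,.05])[1].round(1))
print([c["pixels"][v,332].tolist() for v in range(222,242)])
# calibrate on blue
P=np.array([.6585,-.0495,.006]);d=(o-P)*[1,1,0];d/=np.linalg.norm(d);c0=load("side0.npz")
for q,r in((.153,-.0165),(.153,.0165),(0,.022)): print("blue",proj(c0,P+d*r+[0,0,q]).round(1))
print([(v,c0["pixels"][v,295].tolist()) for v in range(155,200)])
E
```

```text
0 captop far 220.4 near 228.6 base near 256.0 label 248.0
8 captop far 222.3 near 230.6 base near 257.9 label 249.9
12 captop far 223.3 near 231.6 base near 258.9 label 250.9
17 captop far 224.5 near 232.8 base near 260.1 label 252.1
22 captop far 225.7 near 234.1 base near 261.3 label 253.3
[[123, 79, 57], [195, 116, 70], [232, 133, 77], [227, 141, 103], [189, 145, 129], [167, 134, 123], [201, 120, 86], [235, 129, 66], [236, 126, 60], [208, 109, 50], [170, 89, 41], [157, 83, 40], [150, 78, 35], [148, 79, 36], [141, 77, 36], [138, 77, 36], [137, 79, 40], [130, 79, 44], [117, 76, 45], [105, 67, 41]]
blue [294.7 158.1]
blue [295.1 164.5]
blue [296.8 193.4]
[(155, [79, 83, 79]), (156, [78, 78, 78]), (157, [76, 78, 80]), (158, [71, 79, 104]), (159, [63, 91, 150]), (160, [60, 105, 188]), (161, [54, 104, 199]), (162, [53, 107, 203]), (163, [49, 102, 199]), (164, [51, 103, 194]), (165, [45, 90, 170]), (166, [38, 74, 141]), (167, [34, 64, 119]), (168, [30, 55, 107]), (169, [69, 62, 99]), (170, [109, 70, 72]), (171, [134, 77, 48]), (172, [138, 78, 39]), (173, [124, 68, 29]), (174, [105, 59, 30]), (175, [97, 58, 32]), (176, [101, 65, 38]), (177, [105, 68, 39]), (178, [106, 70, 44]), (179, [106, 70, 44]), (180, [108, 70, 44]), (181, [104, 69, 41]), (182, [106, 69, 46]), (183, [122, 95, 75]), (184, [145, 130, 113]), (185, [162, 153, 141]), (186, [162, 159, 147]), (187, [164, 160, 147]), (188, [160, 155, 145]), (189, [141, 140, 131]), (190, [116, 115, 110]), (191, [93, 92, 90]), (192, [81, 80, 78]), (193, [86, 86, 83]), (194, [89, 89, 88]), (195, [109, 108, 108]), (196, [136, 135, 132]), (197, [141, 139, 138]), (198, [128, 126, 125]), (199, [98, 97, 96])]
```

Call:
{"method": "arm_command", "body": {
  "increments": [
    [2, 0, 0, 0],
    [5, -1, 0, 0],
    [8, -1, 0, 0],
    [8, -1, 0, 0],
    [8, -1, 0, 0]
  ]
}}

```text
time_s: 19.75
position: [0.3963, 0.1278, 0.1627]
ee_rot: [180.0, 0.0, 107.3]
contact_force: [-0.3, -0.2, -0.3]
finger_gap: 0.0593
```

Call:
{"method": "arm_command", "body": {
  "increments": [
    [0, 0, 0, 0],
    [0, 0, 0, 0],
    [0, 0, 0, 0],
    [0, 0, 0, 0],
    [0, 0, 0, 0]
  ],
  "grip": 0.3
}}

```text
time_s: 20.25
position: [0.3964, 0.1276, 0.1626]
ee_rot: [-180.0, 0.0, 107.3]
contact_force: [0.6, 0.0, -0.7]
finger_gap: 0.0437
```

```bash
python3 - <<'E'
from snap import *
s=r.sense();print(s["position"],s["finger_gap"],s["contact_force"],s["moment"])
print(rel(s,[.529,-.2295,.20],107.3))
E
```

```text
[0.39637212 0.12758414 0.16258823] 0.0437389998545975 [ 0.62310512  0.00371675 -0.7071137 ] [0.00598007 0.00911754 0.00279569]
(array([-380.4,   20.5,  -98.4]), -0.0)
```

Call:
{"method": "arm_command", "body": {
  "increments": [
    [0, 0, -15, 0],
    [0, 0, -40, 0],
    [0, 0, -70, 0],
    [0, 0, -92, 0],
    [-20, 1, -98, 0],
    [-50, 3, -98, 0],
    [-85, 5, -98, 0],
    [-120, 7, -98, 0],
    [-155, 8, -98, 0],
    [-190, 10, -98, 0]
  ]
}}

```text
time_s: 21.25
position: [0.4626, -0.0522, 0.2616]
ee_rot: [180.0, 0.0, 107.3]
contact_force: [0.6, 0.6, -0.7]
finger_gap: 0.0434
```

Call:
{"method": "arm_command", "body": {
  "increments": [
    [-35, 2, 0, 0],
    [-70, 4, 0, 0],
    [-105, 6, 0, 0],
    [-140, 8, 0, 0],
    [-170, 9.5, 0, 0],
    [-190, 10.5, 0, 0],
    [-190, 10.5, 0, 0],
    [-190, 10.5, 0, 0],
    [-190, 10.5, 0, 0]
  ]
}}

```text
time_s: 22.15
position: [0.5288, -0.2282, 0.2611]
ee_rot: [180.0, -0.0, 107.3]
contact_force: [0.1, 0.1, -1.9]
finger_gap: 0.0436
```

```bash
python3 - <<'E'
from snap import *
s=snap("yel",{"side":(300,110,100,90),"top":(340,140,100,90)})
c=load("side_yel.npz");t=load("top_yel.npz");o,_=ray(c,(340,170))
G=s["position"];u=np.array([-.2974,.9548,0])
print(rel(s,[.529,-.2295,.20],107.3))
for a in(-8,0,8):
    B=np.r_[G[:2],G[2]-.061-.1015]+a/1000*u;d=(o-B)*[1,1,0];d/=np.linalg.norm(d)
    print(a,[proj(c,B+d*q+[0,0,z]).round(1).tolist() for q,z in((-.0165,.153),(.0165,.153),(.022,.0))])
g=proj(c,B).astype(int);print([(v,c["pixels"][v,g[0]].tolist()) for v in range(g[1]-36,g[1]+14,1)])
E
```

```text
22.15 [ 0.52884786 -0.22824189  0.2610531 ] [ 1.7999e+02 -2.0000e-02  1.0735e+02] 0.0436 [ 0.1  0.1 -1.9] [-0.02  0.06 -0.05]
(array([-1.2, -0.2,  0.1]), 0.001)
-8 [[352.2, 121.8], [351.8, 127.9], [349.5, 159.3]]
0 [[351.8, 123.3], [351.3, 129.3], [349.1, 160.7]]
8 [[351.3, 124.7], [350.9, 130.8], [348.7, 162.2]]
[(122, [79, 70, 60]), (123, [83, 76, 73]), (124, [107, 102, 100]), (125, [122, 117, 113]), (126, [142, 115, 105]), (127, [170, 105, 75]), (128, [184, 100, 57]), (129, [164, 89, 49]), (130, [139, 76, 42]), (131, [128, 71, 39]), (132, [127, 67, 34]), (133, [131, 69, 37]), (134, [130, 71, 33]), (135, [134, 77, 39]), (136, [130, 70, 34]), (137, [127, 73, 37]), (138, [110, 62, 29]), (139, [92, 53, 26]), (140, [85, 51, 28]), (141, [85, 49, 22]), (142, [90, 57, 31]), (143, [94, 60, 35]), (144, [102, 66, 40]), (145, [103, 69, 43]), (146, [101, 65, 38]), (147, [101, 64, 38]), (148, [108, 76, 54]), (149, [125, 104, 87]), (150, [145, 133, 120]), (151, [157, 151, 139]), (152, [165, 161, 149]), (153, [162, 159, 147]), (154, [165, 163, 149]), (155, [161, 155, 144]), (156, [150, 143, 130]), (157, [117, 100, 86]), (158, [99, 69, 52]), (159, [86, 56, 33]), (160, [90, 66, 48]), (161, [121, 102, 61]), (162, [157, 133, 67]), (163, [162, 138, 57]), (164, [157, 131, 48]), (165, [157, 133, 50]), (166, [156, 133, 49]), (167, [163, 137, 53]), (168, [193, 161, 61]), (169, [234, 206, 79]), (170, [246, 224, 89]), (171, [245, 223, 88])]
```

View pics/yel.png

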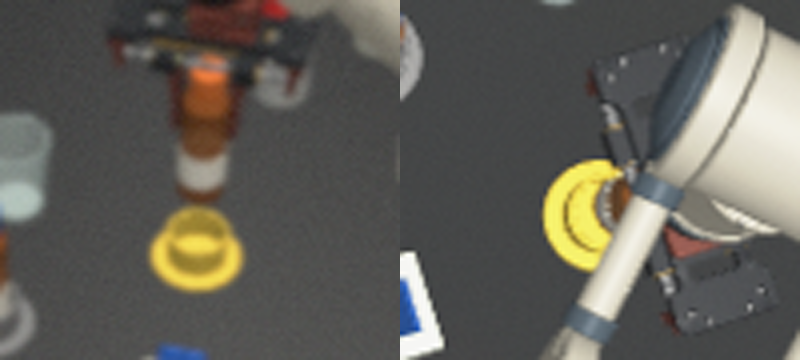

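Call:
{"method": "arm_command", "body": {
  "increments": [
    [-1, 0, 10, 0],
    [-1.3, 0, 28, 0],
    [-1.3, 0, 42, 0],
    [-1.3, 0, 52, 0],
    [-1.3, 0, 58, 0],
    [-1.3, 0, 63, 0],
    [-1.3, 0, 66, 0],
    [-1.3, 0, 66, 0]
  ]
}}

```text
time_s: 23.05
position: [0.5293, -0.2303, 0.1945]
ee_rot: [-180.0, -0.0, 107.3]
contact_force: [0.3, 0.6, -2.0]
finger_gap: 0.0434
```

Call:
{"method": "arm_command", "body": {
  "increments": [
    [0, 0, 5, 0],
    [0, 0, 10, 0],
    [0, 0, 15, 0],
    [0, 0, 19, 0],
    [0, 0, 22, 0],
    [0, 0, 22, 0]
  ]
}}

```text
time_s: 23.65
position: [0.5291, -0.2302, 0.1719]
ee_rot: [-180.0, -0.0, 107.3]
contact_force: [0.2, 0.3, -3.1]
finger_gap: 0.0438
```

Call:
{"method": "arm_command", "body": {
  "increments": [
    [0, 0, 2, 0],
    [0, 0, 4, 0],
    [0, 0, 4, 0]
  ]
}}

```text
time_s: 23.95
position: [0.5294, -0.2303, 0.1687]
ee_rot: [180.0, 0.0, 107.3]
contact_force: [-0.1, -1.2, -2.3]
finger_gap: 0.0438
```

Call:
{"method": "arm_command", "body": {
  "increments": [
    [0, 0, 1, 0],
    [0, 0, 2, 0],
    [0, 0, 2, 0]
  ]
}}

```text
time_s: 24.25
position: [0.5295, -0.2305, 0.1686]
ee_rot: [179.9, 0.1, 107.3]
contact_force: [-1.9, 0.1, 6.4]
finger_gap: 0.0438
```

Call:
{"method": "arm_command", "body": {
  "increments": [
    [0, 0, -1, 0],
    [0, 0, -1, 0],
    [0, 0, -1, 0],
    [0, 0, -1, 0],
    [0, 0, -1, 0]
  ],
  "grip": -0.7
}}

```text
time_s: 24.75
position: [0.5293, -0.2302, 0.1674]
ee_rot: [-180.0, -0.0, 107.3]
contact_force: [0.3, 0.5, -1.1]
finger_gap: 0.0745
```

Call:
{"method": "arm_command", "body": {
  "increments": [
    [0, 0, -10, 0],
    [0, 0, -30, 0],
    [0, 0, -60, 0],
    [0, 0, -90, 0],
    [0, 0, -115, 0],
    [0, 0, -125, 0],
    [0, 0, -125, 0]
  ]
}}

```text
time_s: 25.45
position: [0.5297, -0.2305, 0.2949]
ee_rot: [179.8, 0.1, 107.3]
contact_force: [-0.3, 0.3, 0.4]
finger_gap: 0.0745
```

```bash
python3 - <<'E'
from snap import *
s=snap("placed",{"side":(300,110,100,90)})
c=load("side_placed.npz");c0=load("side0.npz")
P=np.array([.6585,-.0495,.006]);off=np.array(blobs(c0,*BLU,(280,150,310,180))[0][0][0])-proj(c0,P+[0,0,.14])
g=proj(c,[.529,-.23,.14]).astype(int)
b=blobs(c,*ORG,(g[0]-25,g[1]-25,g[0]+25,g[1]+25))[0];print(b,g)
for q in b: print(plane(c,np.array(q[0])-off,.146))
print(rel(s,[.6585,-.0495,.215],107.3))
print("white unchanged", [np.abs(c["pixels"][225:260,270:300].astype(int)-c0["pixels"][225:260,270:300]).mean()])
E
```

```text
25.45 [ 0.5297173  -0.2304519   0.29485034] [1.7985e+02 1.5000e-01 1.0731e+02] 0.0745 [-0.3  0.3  0.4] [-0.04  0.04 -0.01]
[([350.4, 148.9], [347, 143, 8, 13, 96])] [350 148]
[ 0.52223549 -0.22346546  0.146     ]
(array([134.5, 176.7,  19. ]), 0.0)
white unchanged [np.float64(60.863174603174606)]
```

Call:
{"method": "arm_command", "body": {
  "increments": [
    [18, 24, 0, 0],
    [42, 55, 0, 0],
    [66, 86, 0, 0],
    [90, 118, 0, 0],
    [112, 148, 0, 0],
    [128, 168, 0, 0],
    [134.5, 176.7, 0, 0],
    [134.5, 176.7, 0, 0],
    [134.5, 176.7, 0, 0]
  ],
  "grip": -1
}}

```text
time_s: 26.45
position: [0.6576, -0.0502, 0.2917]
ee_rot: [-179.9, -0.0, 107.3]
contact_force: [0.1, -0.6, 0.4]
finger_gap: 0.0879
```

```bash
python3 - <<'E'
from snap import *
s=r.sense();print(s["position"],s["contact_force"]);print(rel(s,[.6588,-.0495,.109],107.3))
E
```

```text
[ 0.65755891 -0.05017896  0.29172483] [ 0.06049785 -0.58977539  0.44252102]
(array([  0.3,   1.6, 121.7]), -0.001)
```

Call:
{"method": "arm_command", "body": {
  "increments": [
    [0, 1, 15, 0],
    [0, 1.5, 40, 0],
    [0, 1.5, 65, 0],
    [0, 1.5, 90, 0],
    [0, 1.5, 108, 0],
    [0, 1.5, 118, 0],
    [0, 1.5, 121.5, 0],
    [0, 1.5, 121.5, 0],
    [0, 1.5, 121.5, 0]
  ]
}}

```text
time_s: 27.35
position: [0.6598, -0.0492, 0.1725]
ee_rot: [179.9, 0.1, 107.3]
contact_force: [0.0, -0.1, -0.2]
finger_gap: 0.0875
```

Call:
{"method": "arm_command", "body": {
  "increments": [
    [0, 0, 0, 0],
    [0, 0, 0, 0],
    [0, 0, 0, 0],
    [0, 0, 0, 0],
    [0, 0, 0, 0],
    [0, 0, 0, 0],
    [0, 0, 0, 0],
    [0, 0, 0, 0]
  ],
  "grip": 0.3
}}

```text
time_s: 28.15
position: [0.6594, -0.0489, 0.1711]
ee_rot: [-180.0, -0.0, 107.3]
contact_force: [0.2, -0.6, 0.5]
finger_gap: 0.0435
```

Call:
{"method": "arm_command", "body": {
  "increments": [
    [0, 0, -8, 0],
    [0, 0, -25, 0],
    [0, 0, -50, 0],
    [0, 0, -75, 0],
    [0, 0, -100, 0],
    [0, -12, -115, 0],
    [0, -35, -120, 0],
    [-1, -65, -120, 0],
    [-1, -95, -120, 0],
    [-1, -125, -120, 0]
  ]
}}

```text
time_s: 29.15
position: [0.5385, -0.0874, 0.2917]
ee_rot: [180.0, 0.0, 107.3]
contact_force: [-0.8, -0.2, -0.3]
finger_gap: 0.0434
```

Call:
{"method": "arm_command", "body": {
  "increments": [
    [0, -25, 0, 0],
    [0, -48, 0, 0],
    [0, -64, 0, 0],
    [0, -72, 0, 0],
    [0, -72, 0, 0],
    [0, -72, 0, 0]
  ]
}}

```text
time_s: 29.75
position: [0.4718, -0.1084, 0.2914]
ee_rot: [180.0, 0.0, 107.3]
contact_force: [0.1, 0.6, -2.6]
finger_gap: 0.0436
```

```bash
python3 - <<'E'
from snap import *
s=r.sense();print(s["position"],s["finger_gap"],s["contact_force"]);print(rel(s,[.4714,-.1096,.142],107.3))
E
```

```text
[ 0.47180521 -0.1083636   0.2913811 ] 0.043630955895018766 [ 0.14227025  0.57466236 -2.64453778]
(array([-1. , -0.8, 88.4]), -0.0)
```

Call:
{"method": "arm_command", "body": {
  "increments": [
    [-2, -0.8, 15, 0],
    [-4, -0.8, 38, 0],
    [-4, -0.8, 60, 0],
    [-4, -0.8, 76, 0],
    [-4, -0.8, 85, 0],
    [-4, -0.8, 88.4, 0],
    [-4, -0.8, 88.4, 0],
    [-4, -0.8, 88.4, 0]
  ]
}}

```text
time_s: 30.55
position: [0.4725, -0.1125, 0.2038]
ee_rot: [179.9, 0.1, 107.3]
contact_force: [1.1, -0.2, -1.9]
finger_gap: 0.0438
```

Call:
{"method": "arm_command", "body": {
  "increments": [
    [3, 0, 0, 0],
    [6, 0, 0, 0],
    [9, 0, 0, 0],
    [9, 0, 0, 0]
  ]
}}

```text
time_s: 30.95
position: [0.4694, -0.1035, 0.203]
ee_rot: [180.0, 0.0, 107.3]
contact_force: [0.8, -0.3, -2.7]
finger_gap: 0.0437
```

Call:
{"method": "arm_command", "body": {
  "increments": [
    [1, 0, 0, 0],
    [2, 0, 0, 0],
    [3, 0, 0, 0],
    [3, 0, 0, 0]
  ]
}}

```text
time_s: 31.35
position: [0.4686, -0.1013, 0.2029]
ee_rot: [180.0, 0.1, 107.3]
contact_force: [0.8, -1.3, -1.6]
finger_gap: 0.0437
```

Call:
{"method": "arm_command", "body": {
  "increments": [
    [5, 0, -1, 0],
    [10, 0, -2, 0],
    [16, 0, -2.5, 0],
    [21, 0, -2.5, 0],
    [26, 0, -2.4, 0],
    [31.4, 0, -2.2, 0],
    [37, 0, -1.2, 0],
    [42, 0, -0.2, 0],
    [47, 0, 0.8, 0],
    [47, 0, 0.8, 0]
  ]
}}

```text
time_s: 32.35
position: [0.4544, -0.0552, 0.2017]
ee_rot: [180.0, -0.1, 107.4]
contact_force: [1.6, -1.2, -0.0]
finger_gap: 0.043
```

```bash
python3 - <<'E'
from snap import *
s=r.sense();print(s["position"],s["finger_gap"],s["contact_force"],s["moment"]);tilt(s,.145,.104,BLU)
E
```

```text
[ 0.45443455 -0.05518802  0.20173846] 0.04304332084961406 [ 1.55755132e+00 -1.16765232e+00 -5.94972995e-04] [-0.42157891 -0.21038205 -0.00221259]
blobs [([344.2, 181.7], [340, 178, 9, 9, 63]), ([344.8, 200.7], [340, 197, 11, 9, 78])]
tilt -10.0 px err 5.89
```

Call:
{"method": "arm_command", "body": {
  "increments": [
    [5, 0, 1.5, 0],
    [10, 0, 3.5, 0],
    [15, 0, 5.6, 0],
    [20, 0, 8.5, 0],
    [24, 0, 11, 0],
    [28.4, 0, 13.8, 0],
    [32, 0, 16.7, 0],
    [36, 0, 20, 0],
    [40, 0, 24, 0],
    [40, 0, 24, 0]
  ]
}}

```text
time_s: 33.4
position: [0.4423, -0.0174, 0.1771]
ee_rot: [-180.0, -0.0, 107.3]
contact_force: [1.2, 0.5, 0.3]
finger_gap: 0.043
```

```bash
python3 - <<'E'
from snap import *
s=snap("tilt",{"side":(300,140,90,110),"top":(290,170,110,110)})
c=load("side_tilt.npz");G=s["position"]-[0,0,.061];u=np.array([-.2974,.9548,0]);c3=np.array([.4417,-.0141,0]);print("G u",(G-c3)@u,G[2])
b=blobs(c,*BLU,(310,150,380,230))[0];print(b,"stop",proj(c,c3-.063*u+[0,0,.05]))
for th in(15,25,30,40,50): print(th,proj(c,G+.043*(np.cos(np.radians(th))*u+[0,0,np.sin(np.radians(th))])).round(1))
E
```

```text
33.4 [ 0.44231855 -0.01742317  0.17706222] [-1.7995e+02 -4.0000e-02  1.0734e+02] 0.043 [1.2 0.5 0.3] [-0.25 -0.1   0.03]
G u -0.0033569232400150186 0.11606222453387913
[([341.9, 199.7], [336, 195, 12, 11, 87])] stop [344.61522847 198.07769451]
15 [339.4 205.6]
25 [339.7 203.7]
30 [339.8 202.7]
40 [340.2 200.6]
50 [340.6 198.5]
```

View pics/tilt.png

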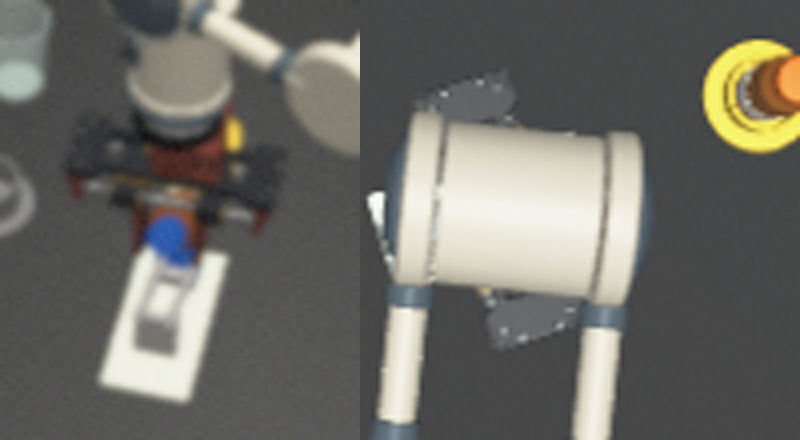

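Call:
{"method": "arm_command", "body": {
  "increments": [
    [0, 0, -6, 0],
    [0, 0, -13, 0],
    [0, 0, -20, 0],
    [0, 0, -20, 0],
    [8, 0, -20, 0],
    [18, 0, -20, 0],
    [28, 0, -20, 0],
    [36, 0, -20, 0],
    [41, 0, -20, 0],
    [41, 0, -20, 0]
  ]
}}

```text
time_s: 34.5
position: [0.4302, 0.022, 0.1979]
ee_rot: [180.0, -0.0, 107.4]
contact_force: [-0.1, 0.3, -1.5]
finger_gap: 0.0431
```

Call:
{"method": "arm_command", "body": {
  "increments": [
    [0, 0, 6, 0],
    [0, 0, 12, 0],
    [0, 0, 18, 0],
    [0, 0, 22, 0],
    [0, 0, 24, 0],
    [0, 0, 24, 0]
  ]
}}

```text
time_s: 35.1
position: [0.4303, 0.0211, 0.1734]
ee_rot: [-180.0, -0.0, 107.3]
contact_force: [-0.4, -0.3, -1.5]
finger_gap: 0.0432
```

```bash
python3 - <<'E'
from snap import *
s=r.sense();G=s["position"]-[0,0,.061];u=np.array([-.2974,.9548,0]);n=np.array([.9548,.2974,0]);c3=np.array([.4417,-.0141,0]);print("G u,n",(G-c3)@u,(G-c3)@n,G[2],s["contact_force"],s["moment"],s["finger_gap"])
c=r.read_camera("side");print(blobs(c,*BLU,(310,150,380,240))[0], proj(c,G))
for th in(20,25,30,40): print(th,proj(c,G+.043*(np.cos(np.radians(th))*u+[0,0,np.sin(np.radians(th))])).round(1))
E
```

```text
G u,n 0.036993851748295614 -0.00040972530961869315 0.11243052019805883 [-0.41591998 -0.34652569 -1.49082004] [0.05758585 0.04647738 0.01097472] 0.04323904601870983
[([338.5, 207.5], [334, 203, 10, 9, 67])] [339.37877213 208.03138284]
20 [336.9 214.4]
25 [337.  213.4]
30 [337.2 212.4]
40 [337.5 210.3]
```

Call:
{"method": "arm_command", "body": {
  "increments": [
    [0, 0, 2, 0],
    [0, 0, 4, 0],
    [0, 0, 4, 0]
  ]
}}

```text
time_s: 35.45
position: [0.4304, 0.0212, 0.1697]
ee_rot: [-180.0, 0.0, 107.3]
contact_force: [-0.2, -0.6, -1.1]
finger_gap: 0.0434
```

Call:
{"method": "arm_command", "body": {
  "increments": [
    [0, 0, 2, 0],
    [0, 0, 4, 0],
    [0, 0, 4, 0]
  ]
}}

```text
time_s: 35.75
position: [0.4303, 0.0222, 0.1664]
ee_rot: [180.0, -0.1, 107.3]
contact_force: [-2.7, 4.1, 3.7]
finger_gap: 0.0431
```

Call:
{"method": "arm_command", "body": {
  "increments": [
    [0, 0, 2, 0],
    [0, 0, 4, 0],
    [0, 0, 4, 0]
  ]
}}

```text
time_s: 36.05
position: [0.4304, 0.0234, 0.1633]
ee_rot: [179.9, -0.3, 107.4]
contact_force: [-4.6, 10.3, 8.4]
finger_gap: 0.043
```

Call:
{"method": "arm_command", "body": {
  "increments": [
    [0, 0, -4, 0],
    [0, 0, -10, 0],
    [4, 0, -10, 0],
    [8, 0, -10, 0],
    [10, 0, -10, 0],
    [10, 0, -10, 0]
  ]
}}

```text
time_s: 36.65
position: [0.4273, 0.031, 0.1717]
ee_rot: [-180.0, -0.0, 107.3]
contact_force: [0.9, 0.1, -0.4]
finger_gap: 0.0429
```

Call:
{"method": "arm_command", "body": {
  "increments": [
    [0, 0, 3, 0],
    [0, 0, 5, 0],
    [0, 0, 6, 0],
    [0, 0, 6, 0]
  ]
}}

```text
time_s: 37.05
position: [0.4276, 0.0306, 0.1659]
ee_rot: [180.0, 0.0, 107.3]
contact_force: [-0.5, -0.6, -0.5]
finger_gap: 0.0432
```

Call:
{"method": "arm_command", "body": {
  "increments": [
    [0, 0, 2, 0],
    [0, 0, 4, 0],
    [0, 0, 4, 0]
  ]
}}

```text
time_s: 37.35
position: [0.4275, 0.0307, 0.1616]
ee_rot: [-180.0, 0.0, 107.3]
contact_force: [0.6, -0.2, 0.4]
finger_gap: 0.0434
```

Call:
{"method": "arm_command", "body": {
  "increments": [
    [0, 0, 2, 0],
    [0, 0, 3, 0],
    [0, 0, 3, 0]
  ]
}}

```text
time_s: 37.65
position: [0.4274, 0.0307, 0.1587]
ee_rot: [-180.0, 0.0, 107.3]
contact_force: [0.1, -0.0, 0.1]
finger_gap: 0.0431
```

Call:
{"method": "arm_command", "body": {
  "increments": [
    [0, 0, 2, 0],
    [0, 0, 3, 0],
    [0, 0, 3, 0]
  ]
}}

```text
time_s: 37.95
position: [0.4274, 0.0307, 0.1557]
ee_rot: [-180.0, 0.0, 107.3]
contact_force: [0.1, 1.2, 0.6]
finger_gap: 0.0432
```

Call:
{"method": "arm_command", "body": {
  "increments": [
    [0, 0, 2, 0],
    [0, 0, 3, 0],
    [0, 0, 3, 0]
  ]
}}

```text
time_s: 38.25
position: [0.4274, 0.0307, 0.1527]
ee_rot: [-180.0, 0.0, 107.3]
contact_force: [0.1, 1.1, 0.3]
finger_gap: 0.0431
```

```bash
cat > chk.py <<'E'
from snap import *
def chk():
    f=[];
    for i in range(3): s=r.sense();f.append(np.r_[s["contact_force"],s["moment"]]);c=r.read_camera("side")
    G=s["position"]-[0,0,.061];u=np.array([-.2974,.9548,0]);n=np.array([.9548,.2974,0]);c3=np.array([.4417,-.0141,0]);F=np.mean(f,0)
    print(s["time_s"],"G u,n,z",np.round([(G-c3)@u,(G-c3)@n,G[2]],4),"F u,n,z",np.round([F[:3]@u,F[:3]@n,F[2]],1),"M",F[3:].round(2),s["finger_gap"])
    c0=load("side0.npz");e=np.array([-.2974*.9063,.9548*.9063,.4226]);B=c3-.06*u+[0,0,.045]
    bias=np.array([338.6,213.9])-proj(c0,B+.145*e)
    b=max(blobs(c,*BLU,(315,185,360,240))[0],key=lambda q:q[1][4]);print("cap",b,"bias",bias.round(1),"seated25 expect",(proj(c,B+.145*e)+bias).round(1))
    for th in(20,25,30,35): print(th,(proj(c,G+.041*(np.cos(np.radians(th))*u+[0,0,np.sin(np.radians(th))]))+bias).round(1),end=" ")
    t=r.read_camera("top");np.savez("top_chk.npz",**t);np.savez("side_chk.npz",**c)
E
python3 -c "
from chk import *
chk()"
```

```text
38.35 G u,n,z [ 0.047  -0.0003  0.0918] F u,n,z [-0.1  0.4  0.4] M [-0.18 -0.05  0.05] 0.04296290722193394
cap ([337.3, 215.2], [333, 211, 10, 10, 75]) bias [ 1.6 -2.9] seated25 expect [338.6 213.9]
20 [337.8 217.2] 25 [337.9 216.3] 30 [338.  215.3] 35 [338.2 214.4]
```

Call:
{"method": "arm_command", "body": {
  "increments": [
    [0, 0, 1.5, 0],
    [0, 0, 3, 0],
    [0, 0, 3, 0]
  ]
}}

```text
time_s: 38.75
position: [0.4274, 0.0308, 0.1497]
ee_rot: [-180.0, -0.0, 107.3]
contact_force: [-1.1, -0.3, 0.4]
finger_gap: 0.0432
```

Call:
{"method": "arm_command", "body": {
  "increments": [
    [0, 0, 1.5, 0],
    [0, 0, 3, 0],
    [0, 0, 3, 0]
  ]
}}

```text
time_s: 39.05
position: [0.4274, 0.0309, 0.1467]
ee_rot: [-180.0, -0.0, 107.3]
contact_force: [0.1, 0.9, 1.1]
finger_gap: 0.0431
```

```bash
python3 -c "
from chk import *
chk()"
```

```text
39.15 G u,n,z [ 0.0472 -0.0002  0.0859] F u,n,z [1.4 0.7 0.7] M [ 0.07  0.   -0.02] 0.04336390282031529
cap ([337.2, 216.5], [333, 212, 10, 10, 74]) bias [ 1.6 -2.9] seated25 expect [338.6 213.9]
20 [337.7 218.3] 25 [337.8 217.4] 30 [337.9 216.5] 35 [338.1 215.5]
```

Call:
{"method": "arm_command", "body": {
  "increments": [
    [0, 0, 1.5, 0],
    [0, 0, 3, 0],
    [0, 0, 3, 0]
  ]
}}

```text
time_s: 39.55
position: [0.4275, 0.0311, 0.146]
ee_rot: [179.9, -0.0, 107.3]
contact_force: [-6.2, 4.3, 12.2]
finger_gap: 0.043
```

```bash
python3 -c "
from chk import *
chk()
t=load('top_chk.npz');c=load('side_chk.npz')
# brown body pixels in top view (base end seen past the wrist?)
for n,cc,roi in(('top',t,(290,195,360,250)),('side',c,(310,190,370,240))):
    print(n,blobs(cc,(5,110,40),(16,255,255),roi,5)[0],'white label',[q for q in blobs(cc,(0,0,150),(40,70,255),roi,20)[0]])
"
```

```text
39.65 G u,n,z [ 0.0474 -0.0001  0.085 ] F u,n,z [ 5.4 -4.4 12.3] M [ 0.28  1.1  -0.11] 0.04306896584562329
cap ([336.9, 216.9], [332, 212, 10, 11, 76]) bias [ 1.6 -2.9] seated25 expect [338.6 213.9]
20 [337.6 218.5] 25 [337.7 217.6] 30 [337.9 216.7] 35 [338.  215.7] top [([339.7, 216.8], [335, 211, 9, 13, 59])] white label [([314.2, 227.9], [290, 203, 60, 47, 1863])]
side [([340.9, 196.8], [334, 194, 15, 7, 27]), ([341.4, 204.8], [338, 203, 8, 4, 23]), ([341.3, 211.5], [335, 209, 11, 9, 31])] white label [([340.0, 228.2], [325, 207, 31, 33, 409])]
```

```bash
python3 -c "
from h import *
t=load('top_chk.npz');t0=load('top0.npz')
for c in(t0,t):
    print([q for q in blobs(c,(5,110,40),(16,255,255),(330,200,360,235),5)[0]])
    # profile along the axis: from base towards the cap
    B=np.array([.4417,-.0141,0])+[0,0,.045];u=np.array([-.2974,.9548,0]);e=.9063*u+[0,0,.4226];nn=-.4226*u+[0,0,.9063]
    out=[]
    for L in np.arange(-.012,.05,.004):
        p=proj(c,B-.06*u+L*e+.02*nn);v=cv2.getRectSubPix(c['pixels'],(3,3),tuple(map(float,p))).mean((0,1)).astype(int);out.append((int(L*1000),v.tolist()))
    print(out)
"
```

```text
[([339.8, 216.8], [335, 211, 9, 13, 60])]
[(-12, [173, 175, 170]), (-8, [229, 229, 225]), (-4, [239, 237, 231]), (0, [210, 193, 178]), (4, [171, 131, 102]), (8, [148, 91, 51]), (12, [148, 90, 48]), (16, [159, 107, 69]), (20, [193, 161, 134]), (24, [226, 215, 201]), (28, [241, 239, 231]), (32, [242, 241, 234]), (36, [242, 241, 234]), (40, [242, 241, 235]), (44, [242, 241, 235]), (48, [242, 241, 234])]
[([339.7, 216.8], [335, 211, 9, 13, 59])]
[(-12, [174, 175, 170]), (-8, [229, 230, 225]), (-4, [239, 237, 231]), (0, [209, 193, 178]), (4, [171, 131, 103]), (8, [148, 91, 52]), (12, [146, 88, 48]), (16, [154, 101, 62]), (20, [164, 129, 100]), (24, [141, 129, 117]), (28, [112, 115, 114]), (32, [133, 136, 132]), (36, [186, 184, 170]), (40, [220, 216, 198]), (44, [226, 222, 206]), (48, [227, 223, 207])]
```

Call:
{"method": "arm_command", "body": {
  "increments": [
    [0, 0, -1, 0],
    [0, 0, -2, 0],
    [0, 0, -2, 0]
  ]
}}

```text
time_s: 40.05
position: [0.4275, 0.0311, 0.1461]
ee_rot: [180.0, -0.0, 107.3]
contact_force: [-2.1, 5.0, 4.0]
finger_gap: 0.0429
```

Call:
{"method": "arm_command", "body": {
  "increments": [
    [0, 0, 0, 0],
    [0, 0, 0, 0],
    [0, 0, 0, 0],
    [0, 0, 0, 0],
    [0, 0, 0, 0]
  ],
  "grip": -0.6
}}

```text
time_s: 40.55
position: [0.4275, 0.0306, 0.1458]
ee_rot: [-180.0, 0.0, 107.3]
contact_force: [-0.6, 0.1, -1.0]
finger_gap: 0.0702
```

Call:
{"method": "arm_command", "body": {
  "increments": [
    [0, 0, -5, 0],
    [0, 0, -20, 0],
    [0, 0, -45, 0],
    [0, 0, -75, 0],
    [0, 0, -110, 0],
    [0, 0, -140, 0],
    [0, 0, -155, 0],
    [0, 0, -155, 0]
  ]
}}

```text
time_s: 41.35
position: [0.428, 0.0307, 0.304]
ee_rot: [179.7, 0.1, 107.3]
contact_force: [-0.4, 0.1, -0.0]
finger_gap: 0.0701
```

Call:
{"method": "arm_command", "body": {
  "increments": [
    [40, 0, 0, 0],
    [80, 0, 0, 0],
    [120, 0, 0, 0],
    [160, 0, 0, 0],
    [200, 0, 0, 0],
    [230, 0, 0, 0],
    [230, 0, 0, 0]
  ]
}}

```text
time_s: 42.05
position: [0.3576, 0.2527, 0.2987]
ee_rot: [-179.8, -0.0, 107.6]
contact_force: [0.9, -0.2, -0.5]
finger_gap: 0.0701
```

```bash
python3 -c "
from snap import *
import os
s=snap('fin',{'side':(280,110,100,130),'top':(290,130,110,130)})
t=load('top_fin.npz');c=load('side_fin.npz');t0=load('top0.npz');c0=load('side0.npz')
for nm,a,a0,roi in(('top',t,t0,(285,195,360,250)),('side',c,c0,(320,180,365,240))):
    print(nm,'blue now',blobs(a,*BLU,roi)[0],'orange before',blobs(a0,*ORG,roi)[0],'blue before',blobs(a0,*BLU,roi)[0])
    print('  brown',[q for q in blobs(a,(5,110,40),(16,255,255),roi,20)[0]],[q for q in blobs(a0,(5,110,40),(16,255,255),roi,20)[0]])
p=blobs(t,*ORG,(370,170,420,215))[0];q=blobs(c,*ORG,(330,125,370,180))[0];print(p,q)
if p and q: print('orange cap',tri(t,p[0][0],c,q[0][0]),'blue start ref',tri(t0,(333.8,144.6),c0,(294.5,163.6)))
for roi in((225,180,265,215),(265,105,325,160),(220,110,250,140),(365,110,400,145),(450,160,500,255),(130,140,185,215)):
    x,y,X,Y=roi;print(roi,np.abs(t['pixels'][y:Y,x:X].astype(int)-t0['pixels'][y:Y,x:X]).mean().round(2),end=' ')
"
```

```text
42.05 [0.3575634  0.25267846 0.29872558] [-1.7980e+02 -1.0000e-02  1.0757e+02] 0.0701 [ 0.9 -0.2 -0.5] [-0.07  0.01 -0.01]
top blue now [([299.7, 229.6], [294, 224, 12, 12, 111])] orange before [([340.0, 217.7], [338, 213, 5, 10, 32]), ([309.3, 226.9], [294, 217, 34, 19, 239])] blue before []
  brown [([339.7, 216.7], [335, 211, 9, 13, 59]), ([316.0, 224.4], [304, 216, 24, 18, 287])] [([339.8, 216.8], [335, 211, 9, 13, 60]), ([311.3, 225.9], [294, 216, 34, 20, 415])]
side blue now [([340.5, 216.0], [340, 214, 2, 5, 10])] orange before [([339.4, 212.8], [334, 204, 12, 18, 125])] blue before []
  brown [([342.8, 207.7], [339, 203, 8, 12, 67]), ([331.5, 225.5], [324, 217, 14, 15, 59])] [([339.5, 212.2], [333, 203, 14, 20, 189])]
[([398.0, 190.1], [391, 184, 15, 14, 143])] [([350.5, 146.1], [347, 143, 8, 7, 50])]
orange cap (array([ 0.52846651, -0.22764896,  0.15492899]), np.float64(0.0026015738525900734)) blue start ref (array([ 0.66101341, -0.04915481,  0.14600358]), np.float64(0.0006432214768432487))
(225, 180, 265, 215) 1.09 (265, 105, 325, 160) 1.18 (220, 110, 250, 140) 1.08 (365, 110, 400, 145) 1.15 (450, 160, 500, 255) 1.16 (130, 140, 185, 215) 1.13
```

```bash
python3 -c "
from plant import r
print(r.job_done())"
```

```text
the job is handed in; nothing more can be done
None
```

I stood the orange-capped bottle in the yellow ring and laid the blue-capped bottle in the slant cradle, cap at the high end. The job was handed in at about 42 s of the 64 s allowed; no verdict was reported.

**How it was done:** The tool could only point down, so I turned each bottle within the grip against the fixed cradle. The orange one pivoted under the rail ends and the blue one over the stop.

**Last checks:**
- **Orange bottle:** the downward force turned to a light push as it reached the holder's floor. The cap measures (0.528, -0.228, 0.155), within about 2 mm of the ring's axis.
- **Blue bottle:** in the top view its base edge matches the orange bottle's original seated place to the pixel. Its cap is within about 1 px of where the orange cap was.
- **Everything else:** the top-view patches I compared around the white-capped bottle, the green and red look-alikes, the flask, beaker, reagent jar, wash bottle and notebook are unchanged beyond noise. I did not compare the tip box. The gripper is clear of everything.

**What went wrong or disagreed:**
- **Orange regrip:** it shifted about 8 mm in the grip while being turned, so I set it upright on the table and gripped it again before the ring. That touch-down pressed at about 24 N.
- **Blue first lowering:** it met the stop at about 11–14 N, so I raised it, moved it forward and lowered it again. It must have slid along the grip, since the base ended against the stop while my hand position suggested a gap of about 14 mm.
- **Side-view tilt estimates:** these read about 12–15° too high, so I relied on contact forces and the top view instead. The last side-view check of the blue cap was blocked.

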